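# Latch the spares case

## Robot

A 6-joint arm with a two-finger parallel gripper is mounted at the origin on the work surface. World frame = base frame: x ahead of the robot, y to its left, z up, the work surface at z = 0. Lengths are in mm, angles in rad, forces in N, time in s.
With the tool pointing down it reaches from about 350 to 875 mm from the base axis. Payload 4.2 kg.
Tool frame: the origin (TCP) lies between the finger pads; the fingertips stand 17 mm ahead of it and the grasp point (between the pads) lies 2 mm behind it (nose_length is the distance from the TCP to the fingertips, in mm); z points along the fingers, y is the direction in which the jaws open and shut (so a half turn about z gives the same grasp; the last joint's range is limited). The gripper opens to 85 mm and grips with 20 to 120 N. Pads are 22 mm wide; open, the fingers measure 114 mm over their backs; the gripper's body (76 mm by 85 mm) begins 54 mm behind the grasp point. The pads swing forward as they close: fully open they stand 13 mm farther back than shut.
Start: joints at [-0.963, 0.385, 0.008, 0, -1.194, -0.259], TCP at [213.621, -587.338, 248.312] pointing down, gripper open.
Joint ranges: [-3.14, 3.14], [-1.21, 2.06], [-1.07, 1.41], [-3.16, 2.05], [-2.99, -0.16], [-3.1, 3.1]. Speed limits (rad/s): [2.79, 2.79, 3.14, 3.14, 3.14, 3.14].

## Interface

Orientations are given as a unit quaternion [x, y, z, w].
In Python, from bench import * gives the robot as it stands.
- The arm moves only by the tool jog_arm, never from a script. Its argument "increments" is a list of rows, each a list of 4 numbers: the shift along the tool's x, y, z in m, then the turn about the tool's z in degrees. A call has 1 to 10 rows; each row is the pose to reach, as a shift and turn from the pose measured when the call began, along the tool's axes at that moment; what a row does not reach only later rows make up. A row lasts 1/8 s, in which the tool goes at most 62.5 mm and 10.7 degrees, less where a joint would pass 70% of its speed; a pose out of reach is approached as far as the arm can. A call with a gripper value outside its range is refused whole. "hand" is the gripper's target within -1 to 1 (fully open at 1, half-way at 0, shut at -1), set as the call begins (left out, the last holds). The fingers move at their own pace and stop on an object; the grip force is fixed at half the most. Time passes only in rows, so rows that repeat a pose let the fingers close. It gives the time, the measured TCP pose, the force and the opening at its end, in the units of the state.
- read_state(): the state, without advancing time (a new reading comes with each control period).
- get_image(name): name is "scene" or "top"; returns the picture (480x640x3 uint8, red, green, blue); there is no depth.
- calibration(name): a dict with "fx", "fy", "cx", "cy" (pixels), "D" ([k1, k2, p1, p2, k3] as OpenCV has them; the pictures are not rectified), "position" and "rotation" of the camera in the world. Camera axes: x right, y up, looking along -z (the intrinsics and any distortion apply to the point x, -y, -z); pixel columns grow to the right and rows downward; lengths in mm; the calibration is good to about 2 mm. A picture is of the moment at which its call begins. calibration takes no time and is no camera call.
- job_done(): hands the job in, once; it reports no verdict.
The state is a dict: "clock": time; "joints": joint angles; "joint_vel": joint speeds; "joint_efforts": joint torques, N m; "position": TCP position; "ee_rot": TCP orientation; "contact_force": force on the tool from outside, world axes, zero at the start; "wrist_torque": the same for the moment, N m; "gripper_width": finger opening in mm.
Only numpy, scipy, OpenCV 4.12 (cv2) and the standard library are available. Lean on these libraries where they do the work, as an engineer would, in place of code of your own. Each camera call takes 0.05 s, during which the arm holds its last target.

## Task

Close the black carry case that stands on edge on the bench: take the latch's wire loop by its finger tab, hook its bar down over and in under the lip of the keeper on the near half without forcing it, then swing the lever over until it lies down and the lid is pulled tight. Finish by leaning on the lever, down on its rubber rest, with a steady push of about 10 to 18 N for a second (never more than 25 N), then let go, leaving the carton and the jar on the case standing where they are.

Things in the scene. Friction and masses are not known exactly. Their poses are not given: they have to be found in the camera images.
- case: Black carry case on edge, 300 mm wide (y), 175 deep (x), flat top 170 above the bench; too heavy to shift. Origin on the bench under the seam's middle; z up, +x from the hinged near half over the seam to the fixed far half, y along the seam. Steel latch in the middle: lever on the fixed half, keeper on the hinged half; its parts move in this frame's plane y = 0.
- lid (a joint): Hinged near half, hinge along y at the foot of the seam, 10 mm above the bench. 0 = shut tight, grows as its top leans out to -x. A springy seal holds it ajar at about 0.045 rad (7 to 8 mm at the top); shutting it takes up to 40 N at the top, which the latch gives.
- lever (a joint): Steel lever, a blade 22 mm wide, 6 thick, 50 long. 0 = level toward the case's +x, 1.57 = upright, 2.6 = leaning to the keeper. Stays where left. With the bar hooked, a dead centre at about 0.35 rad; below that it stays down. A rubber rest under it, 36 mm from the pivot, is of unmeasured height: the lever lies on it at anything from -0.07 to 0.14 rad and gives a little when pressed.
- bail (a joint): Wire loop, its pin on the lever 14 mm from the lever's pivot; seen from the pivot the pin lies 0.28 rad below the lever's direction, so it turns with the lever like a crank. This value less the lever's value = slope of the loop (rad): 0 = level toward the case's -x, positive = far end raised. Stays where left, turns easily.
- tab (a point): Where to pinch the finger tab at the loop's far end: steel, 6 mm thick (along y), 18 wide, 48 tall, with a round boss 9 mm across through it (14 mm over its faces, along y) whose middle is this point, 11 below the top edge. With the loop level it is 24 mm beyond the bar (-x) and 34 above it. Axes are the loop's (-x outward along the loop, z up the tab). Pinched on the boss, the loop can pivot.
- hook_bar (a point): Middle of the loop's hook bar: round, 6 mm thick, 34 long along y, 61 mm from the loop's pin. The loop's legs, 34 mm apart, pass on either side of lever and keeper.
- keeper (a point): Where the bar's middle sits when hooked; on the hinged half, its axes (x to the seam). Keeper: steel hook 20 mm wide, open to -x. Its post's face is 3 mm to +x of this point; its lip reaches to 4 mm on the -x side, underside 6 and top 10 mm above the point; a base plate is 6 below. So the bar passes outside the lip (over 7 mm to -x), goes down, then in to +x, with 3 mm play up and down.
- lever_pivot (a point): The lever's pivot on the fixed half, 25 mm to +x of the seam and 12 mm above the case's top. Axes turn with the lever (x along the blade).
- lever_end (a point): Free end of the lever, on its centre line, 50 mm from the pivot.
- carton: Small cardboard carton, 45 x 50 x 40 mm, standing on the fixed half's top to one side of the latch; origin under its centre. Leave it.
- jar: Small pale jar with a white cap, 40 mm across, 50 mm high, standing on the fixed half's top to the other side of the latch; origin under its centre. Leave it.
Mind the look-alikes: they are no part of the job. What is meant by the carton is not orange or yellow, and is the larger of those in its own colour.

How it is judged:
By the outcome, as a careful person would: the job done as asked, in the order asked, and still so for the second after the job is handed in, with the robot touching nothing.
It also fails if it takes over 69 s, if anything falls off the work surface, if the arm or the gripper's body presses on something with over 40 N, if the wrist force passes 120 N, or if a joint passes its speed limit or range.

## Working session

There is one attempt and no reset: what is moved stays moved. The work goes in short steps, Python scripts to look and compute and a tool call to move; the robot and the scene stay as the last step left them, time stands still between calls to the robot, and variables do not carry over. Pictures are saved under pics/ and viewed, and the job is handed in when it is done.

Besides the shell and the picture viewer there is one more tool, called after ">>>" by a JSON object that holds its "op" and its "data". jog_arm: Moves the arm, as the interface text tells. Its arguments: {"type":"object","properties":{"increments":{"type":"array"},"hand":{"type":"number"}},"required":["increments"]}

```bash
mkdir -p pics; ls; python3 - <<'E'
from bench import *
import cv2
s=read_state();print(s)
for n in("scene","top"):
    im=get_image(n);cv2.imwrite(f"pics/{n}0.png",im[...,::-1]);print(n,calibration(n))
E
```

```text
pics
{'clock': 0.0, 'joints': array([-9.63398670e-01,  3.85565825e-01,  6.62299981e-03, -5.17028129e-04,
       -1.19400604e+00, -2.58588977e-01]), 'joint_vel': array([ 0.00047662, -0.00016813,  0.00031929,  0.00067804,  0.00036551,
       -0.00021801]), 'joint_efforts': array([ 2.06641676e-04, -3.92291236e+01,  1.88401383e+01,  4.18634757e+00,
       -4.62085547e-03,  8.90531680e-06]), 'position': array([ 213.43921136, -586.83822677,  247.21217241]), 'ee_rot': array([-1.73427509e-01,  9.84846020e-01,  1.07776009e-03, -2.33487897e-04]), 'contact_force': array([ 0.19108662, -0.07205061, -0.32267398]), 'wrist_torque': array([-0.03796733, -0.02453825, -0.00185198]), 'gripper_width': 85.3719545325342}
scene {'fx': 601.0735703013081, 'fy': 601.0735703013081, 'cx': 325.92309990345046, 'cy': 243.43961946667642, 'D': array([-0.16485714,  0.        ,  0.        ,  0.        ,  0.        ]), 'position': array([1144.52583565,  135.00709845, 1048.03355158]), 'rotation': array([0.15776093, 0.19606997, 0.74297161, 0.62021065])}
top {'fx': 579.9762370912946, 'fy': 579.9762370912946, 'cx': 328.5630007676354, 'cy': 241.31135098233622, 'D': array([-0.1451529,  0.       ,  0.       ,  0.       ,  0.       ]), 'position': array([570.48973657,  19.25823662, 939.42881877]), 'rotation': array([-0.02429616,  0.02167642,  0.71651466, -0.69681172])}
```

View pics/scene0.png

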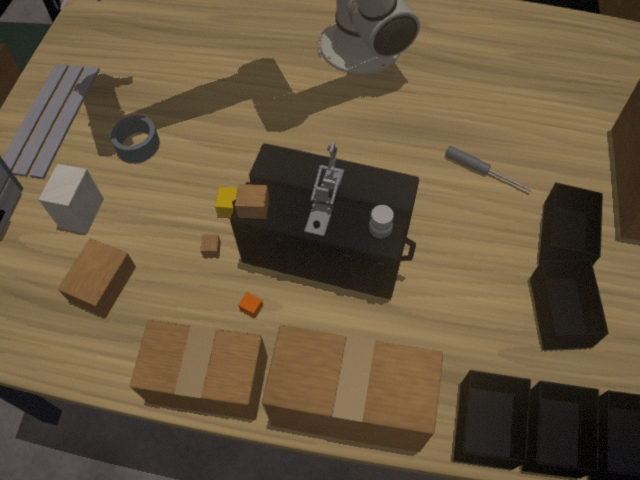

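View pics/top0.png

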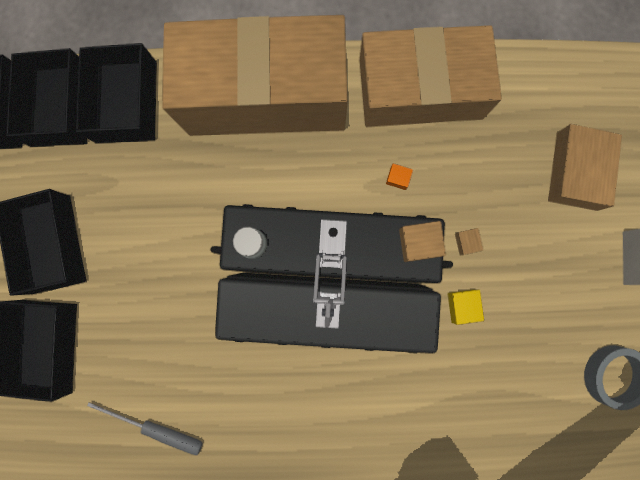

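The scene view shows the case with the latch at about (325,195), the brown carton on the case at (252,200) and the jar at (381,220). The top view shows the latch at about (330,275), carton (424,241) and jar (249,241). The carton candidates are the yellow cube, the small brown cube, the orange cube and the brown carton on the case. The last one fits: it is brown and the larger of the two. Next I'll enlarge the crops.

```bash
python3 - <<'E'
import cv2
a=cv2.imread("pics/top0.png")[190:365,200:500];cv2.imwrite("pics/top0c.png",cv2.resize(a[:, :267],None,fx=3,fy=3,interpolation=cv2.INTER_CUBIC))
a=cv2.imread("pics/top0.png")[210:340,290:370];cv2.imwrite("pics/top0d.png",cv2.resize(a,None,fx=4.5,fy=4.5,interpolation=cv2.INTER_CUBIC))
a=cv2.imread("pics/scene0.png")[135:255,270:400];cv2.imwrite("pics/scene0d.png",cv2.resize(a,None,fx=5,fy=5,interpolation=cv2.INTER_CUBIC))
a=cv2.imread("pics/scene0.png")[130:310,200:450];cv2.imwrite("pics/scene0c.png",cv2.resize(a,None,fx=3.2,fy=3.2,interpolation=cv2.INTER_CUBIC))
E
```

```text
(no output)
```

View pics/top0c.png

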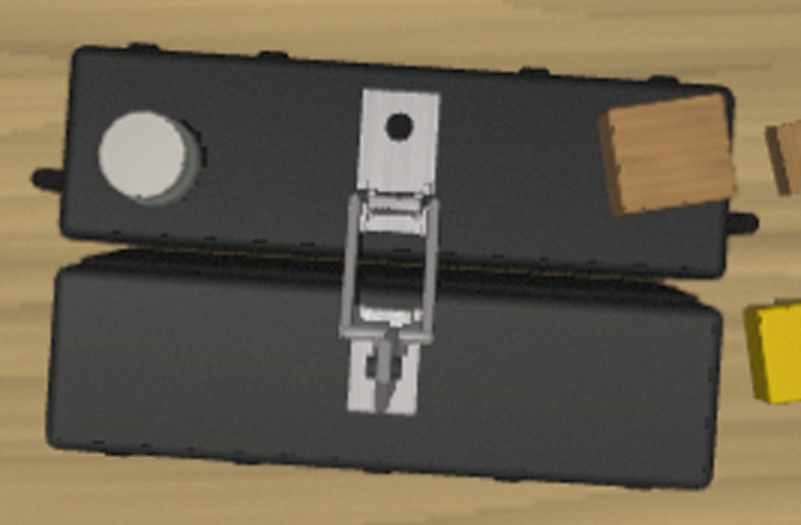

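View pics/top0d.png

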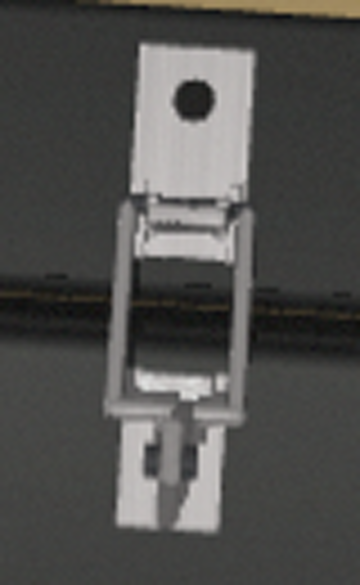

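View pics/scene0d.png

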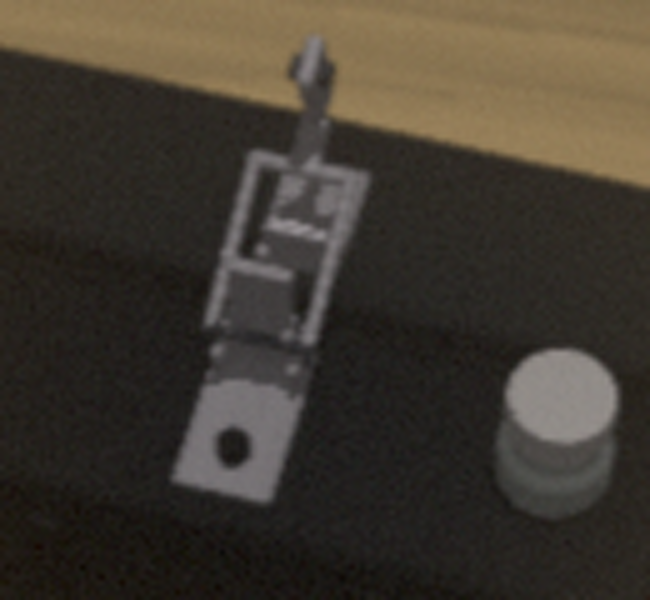

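View pics/scene0c.png

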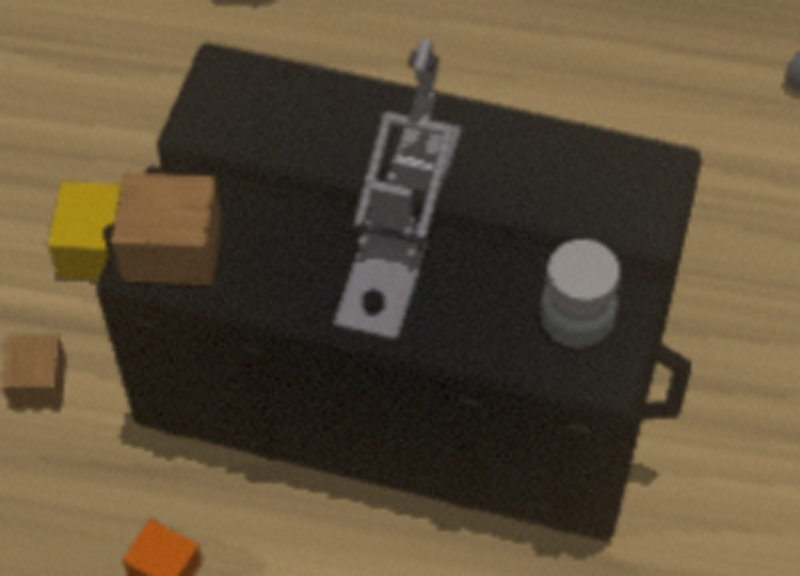

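```bash
cat > h.py <<'E'
from bench import *
import numpy as np, cv2
from scipy.spatial.transform import Rotation as R
from scipy.optimize import least_squares
CAL={n:calibration(n) for n in("scene","top")}
def proj(n,P):
    c=CAL[n];P=np.atleast_2d(P).astype(float)
    q=(P-c['position'])@R.from_quat(c['rotation']).as_matrix()
    q=q*[1,-1,-1]
    K=np.array([[c['fx'],0,c['cx']],[0,c['fy'],c['cy']],[0,0,1]])
    return cv2.projectPoints(q,np.zeros(3),np.zeros(3),K,c['D'])[0][:,0]
def ray(n,uv):
    c=CAL[n];K=np.array([[c['fx'],0,c['cx']],[0,c['fy'],c['cy']],[0,0,1]])
    d=cv2.undistortPoints(np.array([[uv]],float),K,c['D'])[0,0]
    d=R.from_quat(c['rotation']).as_matrix()@np.array([d[0],-d[1],-1]);return c['position'],d/np.linalg.norm(d)
def tri(a,b):
    o1,d1=ray("top",a);o2,d2=ray("scene",b)
    t=np.linalg.lstsq(np.c_[d1,-d2],o2-o1,rcond=None)[0]
    p,q=o1+t[0]*d1,o2+t[1]*d2;return (p+q)/2,np.linalg.norm(p-q)
def uncrop(p,s,off):return (np.array(p,float)+.5)/s-.5+off
PIV=np.array([25,0,182.])
def latch(L,s,ky=0.045):
    pin=PIV+14*np.array([np.cos(L-.28),0,np.sin(L-.28)])
    o=np.array([-np.cos(s),0,np.sin(s)]);u=np.array([np.sin(s),0,np.cos(s)])
    bar=pin+61*o
    return dict(pin=pin,bar=bar,tab=bar+24*o+34*u,tabtop=bar+24*o+45*u,end=PIV+50*np.array([np.cos(L),0,np.sin(L)]),o=o,u=u)
def keeper(t,kx=-22.,kz=178.):
    x,z=kx,kz-10;return np.array([x*np.cos(t)-z*np.sin(t),0,10+x*np.sin(t)*1+z*np.cos(t)])
def W(P,c):  # case->world, c=(x,y,yaw)
    P=np.atleast_2d(P);return P@R.from_euler('z',c[2]).as_matrix().T+[c[0],c[1],0]
E
cat > fit.py <<'E'
from h import *
td=lambda p:uncrop(p,4.5,[290,210]);tc=lambda p:uncrop(p,3,[200,190])
sd=lambda p:uncrop(p,5,[270,135]);sc=lambda p:uncrop(p,3.2,[200,130])
for nm,a,b in [("boss",(170,462),(311,70)),("bar",(175,412),(310,165)),("end",(185,245),(262,268)),("hole",(194,100),(233,447)),("lip",(182,383),(297,228))]:
    print(nm,tri(td(a),sd(b)))
for p in [(733,88),(724,277),(77,46),(61,238)]:
    o,d=ray("top",tc(p));print(o+d*(170-o[2])/d[2])
for p in [(640,418),(100,288)]:
    o,d=ray("scene",sc(p));print(o+d*(170-o[2])/d[2])
E
python3 fit.py
```

```text
boss (array([531.524743  ,  24.9887874 , 255.14229013]), np.float64(0.23467620809977974))
bar (array([542.78136356,  25.06069896, 216.94058094]), np.float64(3.3313107288628063))
end (array([589.10075355,  19.09569904, 219.88205846]), np.float64(0.5832087854914544))
hole (array([632.66823511,  15.91566548, 174.54327419]), np.float64(0.7396511733360349))
lip (array([550.0920208 ,  22.3771395 , 189.21246412]), np.float64(2.093530476954))
[ 646.2364098  -134.00592196  170.        ]
[ 562.20527168 -126.62392586  170.        ]
[673.36727542 158.65060893 170.        ]
[587.69239696 167.18569452 170.        ]
[674.18767241 164.29080789 170.        ]
[ 647.02745964 -130.61679723  170.        ]
```

```bash
cat >> fit.py <<'E'
print('---')
obs=[]
def add(cam,uv,f,w=1,nm=''):obs.append((cam,np.array(uv),f,w,nm))
# f(c,L,s,t)->case point
for p,q in [((733,88),(87.5,-150)),((724,277),(0,-150)),((77,46),(87.5,150)),((61,238),(0,150))]:
    add("top",tc(p),lambda L,s,t,q=q:np.array([*q,170.]),.3,'corner')
for p,q in [((640,418),(87.5,150)),((100,288),(87.5,-150))]:
    add("scene",sc(p),lambda L,s,t,q=q:np.array([*q,170.]),.3,'cornerS')
add("top",td((170,462)),lambda L,s,t:latch(L,s)['tab'],1,'boss')
add("scene",sd((311,70)),lambda L,s,t:latch(L,s)['tab'],1,'bossS')
y=np.array([0,17,0])
for cam,uv,sg in [("top",td((107,410)),1),("top",td((241,415)),-1),("scene",sd((368,177)),1),("scene",sd((253,158)),-1)]:
    add(cam,uv,lambda L,s,t,sg=sg:latch(L,s)['bar']+sg*y,.7,'bar')
for cam,uv,sg in [("top",td((125,210)),1),("top",td((247,212)),-1)]:
    add(cam,uv,lambda L,s,t,sg=sg:latch(L,s)['pin']+sg*y,.4,'pin')
add("top",td((185,245)),lambda L,s,t:latch(L,s)['end'],.5,'end')
add("scene",sd((262,270)),lambda L,s,t:latch(L,s)['end'],.5,'endS')
def res(v):
    c=v[:3]*[1,1,.01];off={"top":v[5:7],"scene":v[7:9]}
    r=[]
    for cam,uv,f,w,nm in obs: r+=list(w*(proj(cam,W(f(v[3],v[4],.045),c))[0]+off[cam]-uv))
    return np.array(r+list(.5*v[5:9]))
s=least_squares(res,[573,20,-9,1.8,.5,0,0,0,0],loss='soft_l1')
v=s.x;print(v.round(3),s.cost)
r=res(v)
for i,o in enumerate(obs):print(o[4],o[0],(r[2*i:2*i+2]/o[3]).round(2))
c=v[:3]*[1,1,.01]
l=latch(v[3],v[4]);print({k:x.round(1) for k,x in l.items()})
print("world tab",W(l['tab'],c),"bar",W(l['bar'],c))
E
python3 fit.py | sed -n '/---/,$p'
```

```text
---
[ 5.73537e+02  2.14640e+01 -8.80200e+00  1.73700e+00  3.50000e-01
  3.31000e-01  2.36000e-01  3.43000e-01  5.39000e-01] 4.736813648786567
corner top [ 1.5  -0.74]
corner top [1.37 1.6 ]
corner top [-3.02 -0.04]
corner top [-2.4   1.03]
cornerS scene [-0.29  0.27]
cornerS scene [-2.53  0.34]
boss top [ 0.1  -0.15]
bossS scene [0.29 0.13]
bar top [ 1.2  -0.01]
bar top [-1.26  0.53]
bar scene [-3.14  0.31]
bar scene [ 0.65 -0.08]
pin top [ 0.41 -0.87]
pin top [-0.24  0.28]
end top [-0.21 -0.95]
endS scene [ 0.83 -3.16]
{'pin': array([ 26.6,   0. , 195.9]), 'bar': array([-30.7,   0. , 216.8]), 'tab': array([-41.6,   0. , 257. ]), 'tabtop': array([-37.8,   0. , 267.3]), 'end': array([ 16.7,   0. , 231.3]), 'o': array([-0.9,  0. ,  0.3]), 'u': array([0.3, 0. , 0.9])}
world tab [[532.10934653  25.12015687 257.00172385]] bar [[542.94912585  24.16361398 216.83228011]]
```

```bash
cat > ov.py <<'E'
from h import *
def overlay(cam,c,L,s,t,out,box,sc,img=None,off=(0,0)):
    im=cv2.imread(img) if img else get_image(cam)[...,::-1].copy()
    x0,y0,x1,y1=box;a=cv2.resize(im[y0:y1,x0:x1],None,fx=sc,fy=sc,interpolation=cv2.INTER_CUBIC)
    l=latch(L,s);k=keeper(t)
    def seg(P,Q,col):
        p=[(proj(cam,W(X,c))[0]+np.array(off)+.5-[x0,y0])*sc-.5 for X in (P,Q)]
        cv2.line(a,*[tuple(int(round(z)) for z in q) for q in p],col,1,cv2.LINE_AA)
    Y=lambda d:np.array([0,d,0.])
    n=np.array([-np.sin(L),0,np.cos(L)])*3
    for m in(n,-n):
        for y in(11,-11): seg(PIV+Y(y)+m,l['end']+Y(y)+m,(0,255,0))
        seg(l['end']+Y(11)+m,l['end']+Y(-11)+m,(0,255,0))
    for y in(17,-17): seg(l['pin']+Y(y),l['bar']+Y(y),(0,0,255))
    seg(l['bar']+Y(17),l['bar']+Y(-17),(0,0,255))
    b=l['bar'];o,u=l['o'],l['u']
    cs=[b+15*o+45*u,b+33*o+45*u,b+33*o-3*u,b+15*o-3*u]
    for i in range(4):seg(cs[i],cs[(i+1)%4],(255,255,0))
    seg(l['tab']+Y(7),l['tab']-Y(7),(255,0,255))
    seg(k+Y(10),k-Y(10),(0,255,255));
    seg(k+Y(10)+[-4,0,10],k-Y(10)+[-4,0,10],(0,255,255))
    cv2.imwrite(out,a)
E
python3 - <<'E'
from ov import *
c=(573.54,21.46,-.088)
overlay("top",c,1.737,.35,.045,"pics/ov1.png",(290,210,370,340),4.5,"pics/top0.png",(.33,.24))
overlay("scene",c,1.737,.35,.045,"pics/ov2.png",(300,155,350,245),6.5,"pics/scene0.png",(.34,.54))
a=cv2.imread("pics/ov1.png");b=cv2.imread("pics/ov2.png");h=585
x=np.hstack([a,cv2.resize(b,(int(b.shape[1]*h/b.shape[0]),h))]);cv2.imwrite("pics/ov12.png",x);print(x.shape)
E
```

```text
(585, 685, 3)
```

View pics/ov12.png

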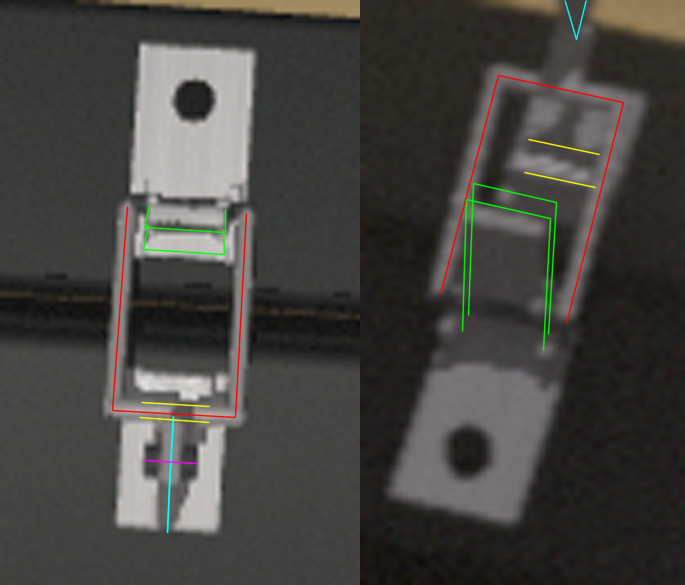

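The overlay agrees with the picture. Lever is at about 1.74 rad and loop slope about 0.35, with the tab at world (532,25,256). The brown box at top (424,241), on the fixed half, is the carton I leave alone, and the small brown cube at (470,241) is the look-alike. Next step is to move above the tab.

```bash
cat > go.py <<'E'
from h import *
C=(573.54,21.46,-.088)
def go(p,turn=None):
    s=read_state();Rm=R.from_quat(s['ee_rot']).as_matrix()
    d=Rm.T@(np.array(p)-s['position'])
    ty=np.arctan2(Rm[1,1],Rm[0,1]);want=np.pi/2+C[2]
    a=np.degrees((want-ty+np.pi/2)%np.pi-np.pi/2)
    print("shift m",(d/1000).round(4),"turn deg",(-a).round(2),"tilt",Rm[:,2].round(4),"pos",s['position'].round(1),'f',s['contact_force'].round(2))
def st():
    s=read_state();Rm=R.from_quat(C and s['ee_rot']).as_matrix()
    f=R.from_euler('z',-C[2]).apply(s['contact_force'])
    p=R.from_euler('z',-C[2]).apply(s['position']-[C[0],C[1],0])
    print('t',round(float(s['clock']),2),'case pos',p.round(2),'f case',f.round(2),'w',round(float(s['gripper_width']),1),'j',s['joints'].round(2))
E
python3 -c "
from go import *
go([532,25.1,330])"
```

```text
shift m [-0.5085  0.4665 -0.0818] turn deg 25.02 tilt [-8.0e-04  1.8e-03 -1.0e+00] pos [ 213.4 -586.9  247.3] f [ 0.65  0.   -0.14]
```

>>> {"op": "jog_arm", "data": {"increments": [[-0.02, 0.015, -0.04, 2], [-0.06, 0.05, -0.08, 6], [-0.1, 0.09, -0.082, 12], [-0.15, 0.135, -0.082, 18], [-0.195, 0.18, -0.082, 22], [-0.24, 0.22, -0.082, 25], [-0.285, 0.262, -0.082, 25], [-0.33, 0.303, -0.082, 25], [-0.375, 0.344, -0.082, 25], [-0.42, 0.385, -0.082, 25]], "hand": -0.3}}

```text
clock: 1.35
position: [477.0, -79.7, 330.0]
ee_rot: [0.044, 0.999, 0.001, -0.0]
contact_force: [1.5, -1.1, 0.2]
gripper_width: 30.2
```

```bash
python3 -c "
from go import *
go([532,25.1,320]);st()"
```

```text
shift m [-0.0456  0.1091  0.0101] turn deg 0.04 tilt [-8.0e-04  1.9e-03 -1.0e+00] pos [477.  -79.7 330. ] f [ 1.53 -1.15  0.24]
t 1.35 case pos [ -87.25 -109.22  329.96] f case [ 1.63 -1.01  0.24] w 30.2 j [ 0.17  0.09 -0.18 -0.   -1.3  -1.83]
```

>>> {"op": "jog_arm", "data": {"increments": [[-0.023, 0.054, 0.005, 0], [-0.046, 0.109, 0.01, 0], [-0.046, 0.109, 0.01, 0], [-0.046, 0.109, 0.01, 0]]}}

```text
clock: 1.85
position: [532.0, 24.9, 319.6]
ee_rot: [0.043, 0.999, 0.001, -0.001]
contact_force: [-0.2, 0.0, -0.1]
gripper_width: 29.8
```

```bash
python3 -c "
from go import *
go([532,25.1,254]);st()
for n,b,s in(('top',(260,200,400,340),4),('scene',(280,100,400,250),4)):
  x0,y0,x1,y1=b;cv2.imwrite(f'pics/{n}1.png',cv2.resize(get_image(n)[y0:y1,x0:x1,::-1],None,fx=s,fy=s,interpolation=2))
"
```

```text
shift m [-0.0001  0.0001  0.0656] turn deg 0.07 tilt [-0.0023  0.0015 -1.    ] pos [532.   24.9 319.6] f [-0.17  0.05 -0.11]
t 1.85 case pos [-4.1690e+01 -2.0000e-01  3.1958e+02] f case [-0.18  0.03 -0.11] w 29.8 j [ 0.35  0.18 -0.09 -0.   -1.3  -2.01]
```

View pics/scene1.png

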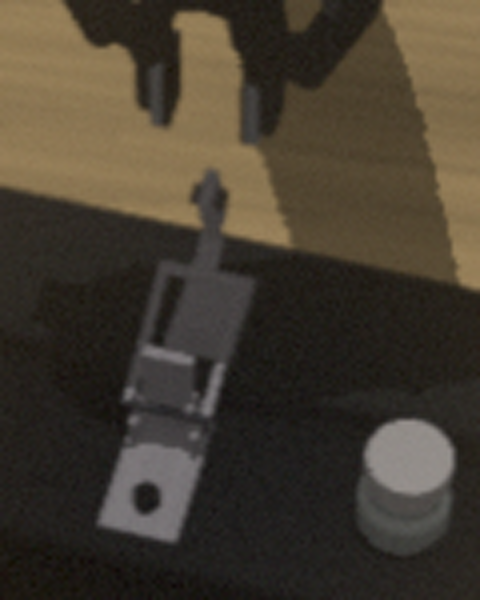

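View pics/top1.png

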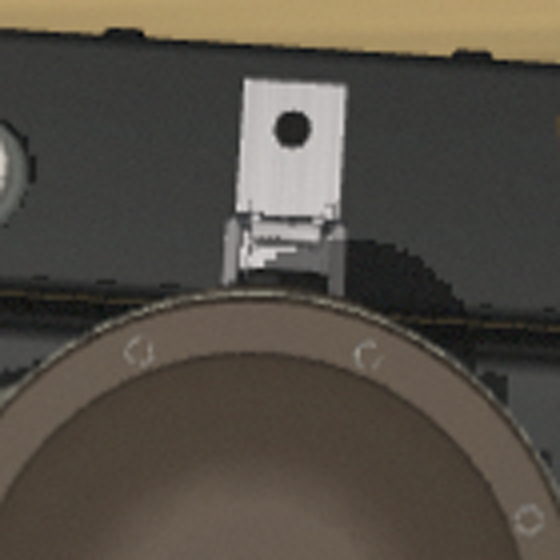

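The fingertips at scene crop (157,120) and (252,140) straddle the tab boss at (209,195). I'll descend and pinch.

>>> {"op": "jog_arm", "data": {"increments": [[0, 0, 0.035, 0], [0, 0, 0.055, 0], [0, 0, 0.065, 0], [0, 0, 0.065, 0]]}}

```text
clock: 2.45
position: [531.6, 23.3, 255.4]
ee_rot: [0.045, 0.999, 0.001, -0.001]
contact_force: [1.1, 0.4, -0.2]
gripper_width: 30.1
```

>>> {"op": "jog_arm", "data": {"increments": [[0, 0, 0, 0], [0, 0, 0, 0], [0, 0, 0, 0], [0, 0, 0, 0]], "hand": -1}}

```text
clock: 2.95
position: [531.4, 23.7, 255.8]
ee_rot: [0.045, 0.999, 0.001, -0.001]
contact_force: [-1.9, 3.7, 2.7]
gripper_width: 11.7
```

```bash
python3 -c "
from go import *
st()
for n,b,s in(('scene',(280,100,400,250),4),):
  x0,y0,x1,y1=b;cv2.imwrite(f'pics/{n}2.png',cv2.resize(get_image(n)[y0:y1,x0:x1,::-1],None,fx=s,fy=s,interpolation=2))
"
```

```text
t 2.95 case pos [-42.13  -1.5  255.78] f case [-2.23  3.47  2.73] w 11.7 j [ 0.35  0.22 -0.21 -0.   -1.14 -2.01]
```

View pics/scene2.png

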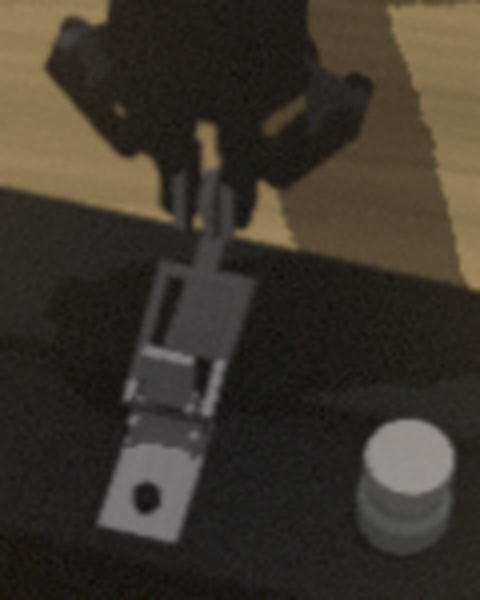

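>>> {"op": "jog_arm", "data": {"increments": [[0, 0, 0, 0], [0, 0, 0, 0]]}}

```text
clock: 3.25
position: [531.4, 23.7, 255.7]
ee_rot: [0.045, 0.999, 0.001, -0.001]
contact_force: [-2.3, 3.9, 2.0]
gripper_width: 11.2
```

```bash
python3 -c "
from go import *
st()
im=get_image('scene')[120:200,300:370,::-1]
cv2.imwrite('pics/scene3.png',cv2.resize(im,None,fx=7,fy=7,interpolation=2))
st()
"
```

```text
t 3.25 case pos [-42.22  -1.47 255.69] f case [-2.6   3.65  1.97] w 11.2 j [ 0.35  0.22 -0.21 -0.   -1.14 -2.01]
t 3.3 case pos [-42.21  -1.49 255.7 ] f case [-2.65  3.14  2.4 ] w 11.4 j [ 0.35  0.22 -0.21 -0.   -1.14 -2.01]
```

View pics/scene3.png

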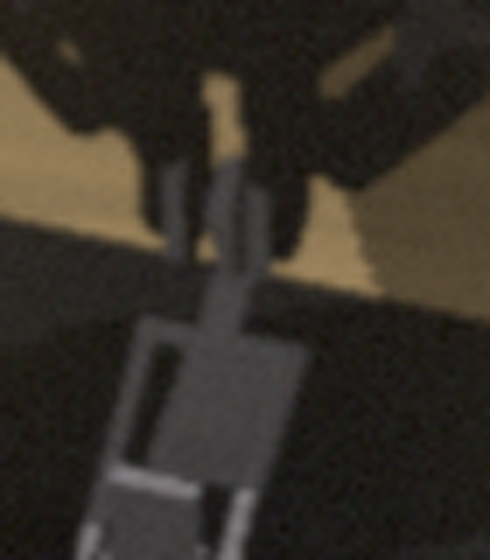

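The +y pad at (255,215) is tight on the tab, while the -y pad at (175,210) looks loose, and the lateral force is 3.5 N. I'll open a little, re-centre by +1.5 mm in y, and pinch again.

>>> {"op": "jog_arm", "data": {"increments": [[0, 0, 0, 0], [0, 0.0015, 0, 0], [0, 0.0015, 0, 0], [0, 0.0015, 0, 0]], "hand": -0.3}}

```text
clock: 3.8
position: [531.5, 25.0, 255.6]
ee_rot: [0.045, 0.999, 0.001, -0.001]
contact_force: [0.0, 0.0, -0.3]
gripper_width: 30.0
```

```bash
python3 -c "
from go import *
st()
im=get_image('scene')[120:200,300:370,::-1]
cv2.imwrite('pics/scene4.png',cv2.resize(im,None,fx=7,fy=7,interpolation=2))
go([532,25.1,254])
"
```

```text
t 3.8 case pos [-4.2160e+01 -1.3000e-01  2.5561e+02] f case [ 0.04  0.05 -0.26] w 30.0 j [ 0.35  0.22 -0.21 -0.   -1.14 -2.01]
shift m [-0.0005  0.0001  0.0016] turn deg -0.07 tilt [-0.0014  0.0019 -1.    ] pos [531.5  25.1 255.6] f [0.15 0.02 0.33]
```

View pics/scene4.png

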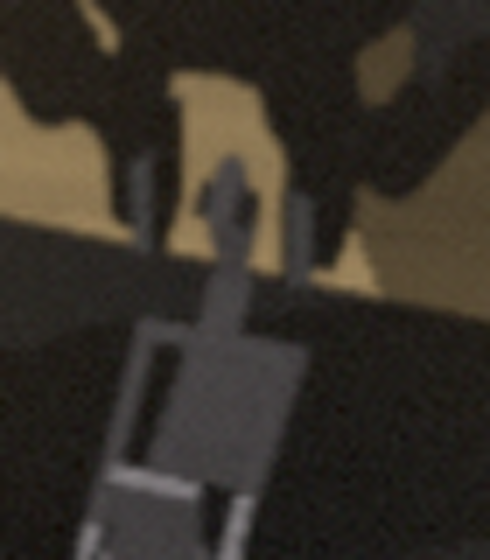

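>>> {"op": "jog_arm", "data": {"increments": [[0, 0.001, 0.001, 0], [0, 0.001, 0.001, 0], [0, 0.001, 0.001, 0], [0, 0.001, 0.001, 0], [0, 0.001, 0.001, 0], [0, 0.001, 0.001, 0]], "hand": -1}}

```text
clock: 4.6
position: [531.0, 25.3, 254.5]
ee_rot: [0.045, 0.999, 0.0, -0.002]
contact_force: [-1.4, -4.6, 0.2]
gripper_width: 12.0
```

```bash
python3 -c "
from go import *
st()
im=get_image('scene')[120:200,300:370,::-1]
cv2.imwrite('pics/scene5.png',cv2.resize(im,None,fx=7,fy=7,interpolation=2))
st()
"
```

```text
t 4.6 case pos [-4.2710e+01  4.0000e-02  2.5452e+02] f case [-0.99 -4.7   0.24] w 12.0 j [ 0.35  0.22 -0.21 -0.   -1.14 -2.01]
t 4.65 case pos [-4.2700e+01  5.0000e-02  2.5453e+02] f case [-1.04 -5.06  0.88] w 11.6 j [ 0.35  0.22 -0.21 -0.   -1.14 -2.01]
```

View pics/scene5.png

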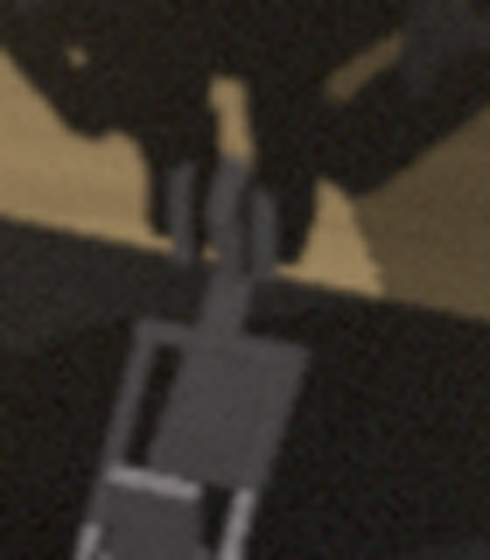

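```bash
cat >> go.py <<'E'
C=(573.5,20.7,-.088)
def ik(tab,L0=1.74,s0=.35):
    f=lambda v:(latch(v[0],v[1])['tab']-[tab[0],0,tab[1]])[[0,2]]
    return least_squares(f,[L0,s0]).x
def tcp():
    s=read_state();return R.from_euler('z',-C[2]).apply(s['position']-[C[0],C[1],0])
def plan(tabs):
    """case-frame tab targets -> tool shifts"""
    s=read_state();Rm=R.from_quat(s['ee_rot']).as_matrix()
    for t in tabs:
        p=W([t[0],0,t[1]-2],C)[0];d=Rm.T@(p-s['position'])
        print((d/1000).round(4).tolist())
def now(L0=1.74,s0=.35):
    p=tcp();v=ik((p[0],p[2]+2),L0,s0);l=latch(*v)
    print('L,s',v.round(3),'bar',l['bar'].round(1),'tab',l['tab'].round(1))
E
python3 -c "
from go import *
st();now()
L,s=ik((tcp()[0],tcp()[2]+2))
plan([latch(L,s+a)['tab'][[0,2]] for a in np.linspace(0,.7,8)])
"
```

```text
t 4.65 case pos [-42.73   0.81 254.53] f case [-1.04 -5.06  0.88] w 11.6 j [ 0.35  0.22 -0.21 -0.   -1.14 -2.01]
L,s [1.784 0.342] bar [-31.5   0.  216.4] tab [-42.7   0.  256.5]
[-0.0, -0.0008, -0.0]
[-0.0064, -0.0008, -0.0066]
[-0.0134, -0.0008, -0.0125]
[-0.0209, -0.0008, -0.0176]
[-0.0289, -0.0008, -0.022]
[-0.0374, -0.0007, -0.0256]
[-0.0461, -0.0007, -0.0283]
[-0.0551, -0.0007, -0.0302]
```

>>> {"op": "jog_arm", "data": {"increments": [[0, -0.001, 0, 0], [-0.003, -0.001, -0.003, 0], [-0.006, -0.001, -0.0065, 0], [-0.006, -0.001, -0.0065, 0]]}}

```text
clock: 5.15
position: [537.4, 24.0, 261.0]
ee_rot: [0.045, 0.999, 0.0, -0.001]
contact_force: [-0.5, -0.8, -0.9]
gripper_width: 11.4
```

```bash
python3 -c "
from go import *
st();now()
im=get_image('scene')[120:210,290:370,::-1]
cv2.imwrite('pics/scene6.png',cv2.resize(im,None,fx=6,fy=6,interpolation=2))
"
```

```text
t 5.15 case pos [-3.6230e+01  1.0000e-01  2.6104e+02] f case [-0.39 -0.8  -0.92] w 11.4 j [ 0.35  0.23 -0.18 -0.   -1.16 -2.  ]
L,s [1.774 0.442] bar [-29.1   0.  222. ] tab [-36.2   0.  263. ]
```

View pics/scene6.png

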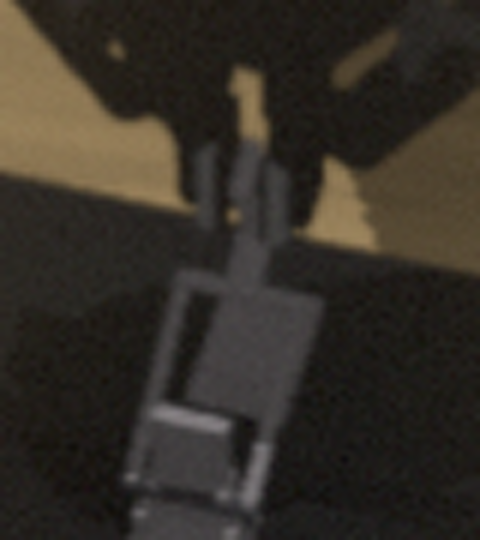

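The loop follows and forces stay under 1 N. I'll raise it further so the keeper can be seen.

>>> {"op": "jog_arm", "data": {"increments": [[-0.006, 0, -0.006, 0], [-0.013, 0, -0.011, 0], [-0.021, 0, -0.0155, 0], [-0.03, 0, -0.019, 0], [-0.0395, 0, -0.022, 0], [-0.0485, 0, -0.0238, 0], [-0.0485, 0, -0.0238, 0]]}}

```text
clock: 6.08
position: [586.4, 19.5, 284.5]
ee_rot: [0.045, 0.999, 0.0, -0.001]
contact_force: [-1.4, -1.3, -4.3]
gripper_width: 11.8
```

```bash
python3 -c "
from go import *
st();now(1.74,1)
"
```

```text
t 6.08 case pos [ 1.3000e+01 -5.0000e-02  2.8446e+02] f case [-1.25 -1.37 -4.32] w 11.8 j [ 0.31  0.3  -0.03 -0.   -1.25 -1.97]
L,s [1.743 1.042] bar [ -4.3   0.  248.6] tab [ 13.    0.  286.5]
```

>>> {"op": "jog_arm", "data": {"increments": [[0, 0, 0, 0], [0, 0, 0, 0], [0, 0, -0.02, 0], [0.0, 0, -0.06, 0], [0.05, 0, -0.06, 0], [0.1, 0, -0.06, 0], [0.15, 0, -0.06, 0], [0.19, 0, -0.06, 0], [0.19, 0, -0.06, 0]], "hand": -0.3}}

```text
clock: 7.2
position: [395.8, 36.5, 346.9]
ee_rot: [0.044, 0.999, 0.002, 0.002]
contact_force: [1.1, -0.0, 1.1]
gripper_width: 29.9
```

```bash
python3 -c "
from go import *
st()
for n in('top','scene'):
  cv2.imwrite(f'pics/{n}7.png',get_image(n)[...,::-1])
a=cv2.imread('pics/top7.png')[210:340,290:370];a=cv2.resize(a,None,fx=4.5,fy=4.5,interpolation=2)
b=cv2.imread('pics/scene7.png')[145:235,305:360];b=cv2.resize(b,None,fx=6.5,fy=6.5,interpolation=2)
cv2.imwrite('pics/c7.png',np.hstack([a,b]));print(a.shape,b.shape)
"
```

```text
t 7.2 case pos [-1.7838e+02  1.0000e-01  3.4691e+02] f case [1.09 0.06 1.06] w 29.9 j [ 0.5  -0.08 -0.31 -0.   -1.34 -2.16]
(585, 360, 3) (585, 358, 3)
```

View pics/c7.png

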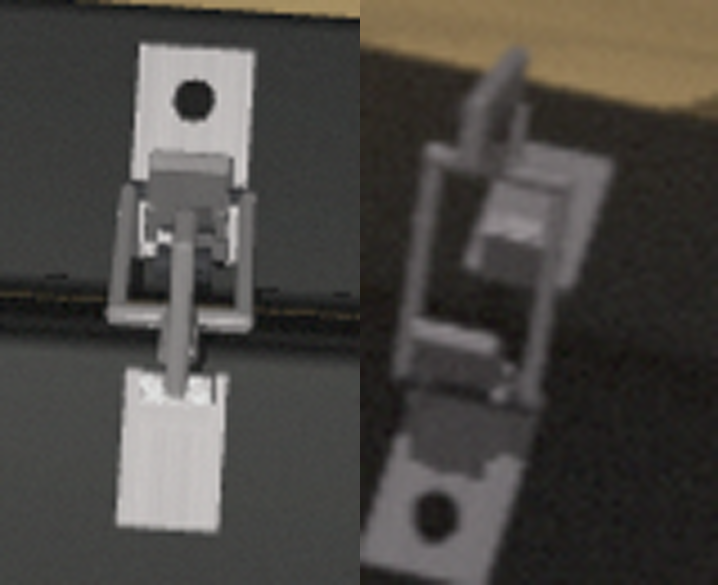

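```bash
python3 -c "
import cv2,numpy as np
a=cv2.imread('pics/top7.png')[285:335,310:345];a=cv2.resize(a,None,fx=11,fy=11,interpolation=2)
b=cv2.imread('pics/scene7.png')[160:200,315:350];b=cv2.resize(b,None,fx=11,fy=11,interpolation=2)
b=np.clip(b.astype(float)*1.6,0,255).astype('uint8')
b=np.vstack([b,np.zeros((110,385,3),'uint8')])
cv2.imwrite('pics/c7b.png',np.hstack([a,b]));print(a.shape,b.shape)
"
```

```text
(550, 385, 3) (550, 385, 3)
```

View pics/c7b.png

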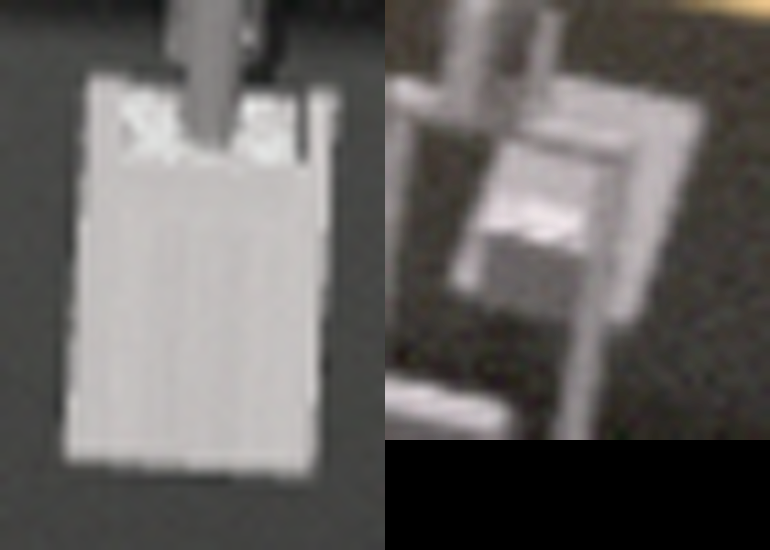

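```bash
python3 -c "
from go import *
def at(n,uv,z):
  o,d=ray(n,uv);p=o+d*(z-o[2])/d[2];return R.from_euler('z',-C[2]).apply(p-[C[0],C[1],0]).round(1)[:2]
T=lambda p:uncrop(p,11,[310,285]);S=lambda p:uncrop((p[0]-385,p[1]),11,[315,160])
for nm,p in [('rear',(210,95)),('front',(210,163)),('plate rear',(215,82)),('plate front',(190,467)),('L',(120,130)),('R',(300,130))]:
  print('top',nm,[at('top',T(p),z) for z in (172,182,188)])
for nm,p in [('rear edge',(533,238)),('brt/gray',(540,200)),('gray/line',(560,142)),('line far',(570,130)),('plate far',(620,90)),('plate near-rear left',(460,285)),('plate near-rear right',(625,322)),('front face base',(533,303)),('far right corner',(703,108))]:
  print('scene',nm,[at('scene',S(p),z) for z in (172,182,188)])
"
```

```text
top rear [array([-21.7,   0.6]), array([-21.5,   0.6]), array([-21.3,   0.6])]
top front [array([-29.9,   0.1]), array([-29.5,   0.1]), array([-29.3,   0.1])]
top plate rear [array([-20.1,   0.1]), array([-19.9,   0.1]), array([-19.8,   0.1])]
top plate front [array([-66.3,   0.3]), array([-65.5,   0.3]), array([-65. ,   0.3])]
top L [array([-26.6,  11.1]), array([-26.3,  11. ]), array([-26.1,  10.9])]
top R [array([-25.3, -10.4]), array([-25. , -10.3]), array([-24.8, -10.2])]
scene rear edge [array([-32.9,  -3.8]), array([-26.2,  -1.9]), array([-22.1,  -0.7])]
scene brt/gray [array([-40.5,  -4.7]), array([-33.6,  -2.8]), array([-29.5,  -1.6])]
scene gray/line [array([-52.5,  -4.6]), array([-45.5,  -2.7]), array([-41.3,  -1.5])]
scene line far [array([-55.2,  -3.7]), array([-48.2,  -1.8]), array([-44. ,  -0.6])]
scene plate far [array([-65.1,   2.1]), array([-58.,   4.]), array([-53.7,   5.1])]
scene plate near-rear left [array([-21. , -12.7]), array([-14.4, -10.7]), array([-10.4,  -9.5])]
scene plate near-rear right [array([-21. ,  14.7]), array([-14.3,  16.4]), array([-10.4,  17.5])]
scene front face base [array([-20.7,  -0.4]), array([-14.1,   1.4]), array([-10.1,   2.6])]
scene far right corner [array([-65.2,  16.1]), array([-58. ,  17.8]), array([-53.8,  18.8])]
```

```bash
python3 -c "
from go import *
def at(n,uv,z):
  o,d=ray(n,uv);p=o+d*(z-o[2])/d[2];return R.from_euler('z',-C[2]).apply(p-[C[0],C[1],0]).round(1)[:2]
im=cv2.imread('pics/top7.png');g=im.astype(int).sum(2)
a=cv2.resize(im[200:360,215:335],None,fx=4.8,fy=4.8,interpolation=2)
b=cv2.resize(im[200:360,335:455],None,fx=4.8,fy=4.8,interpolation=2)
x=np.hstack([a,b])[:, 200:1000];x=np.clip(x.astype(float)*1.8,0,255).astype('uint8');cv2.imwrite('pics/c7c.png',x[:600])
for u in (260,280,300,360,380,400):
  print(u,[int(v) for v in g[205:365,u]])
" > prof.txt; python3 - <<'E'
import re
for l in open('prof.txt'):
    u,r=l.split(' ',1);v=eval(r);print(u,[(205+i,x) for i,x in enumerate(v) if i>0 and abs(v[i]-v[i-1])>12])
E
```

```text
260 [(206, 384), (207, 157), (208, 97), (209, 124), (210, 151), (211, 171), (230, 116), (231, 202), (232, 284), (234, 313), (235, 354), (236, 431), (237, 485), (238, 548), (239, 570), (243, 538), (244, 432), (245, 465), (246, 440), (247, 337), (248, 291), (249, 259), (250, 272), (251, 296), (252, 309), (253, 282), (254, 256), (255, 218), (256, 170), (257, 189), (269, 144), (270, 103), (271, 80), (272, 108), (273, 146), (274, 49), (275, 74), (276, 41), (277, 78), (278, 91), (282, 116), (283, 163), (284, 191), (285, 208), (286, 225), (297, 209), (304, 204), (340, 156), (341, 136), (342, 155), (343, 380), (344, 411), (350, 423)]
280 [(207, 390), (208, 209), (209, 95), (210, 119), (211, 153), (212, 169), (218, 153), (219, 172), (270, 162), (271, 117), (272, 97), (274, 136), (275, 64), (277, 43), (278, 73), (279, 89), (280, 104), (283, 119), (284, 142), (285, 169), (286, 210), (338, 189), (339, 203), (340, 148), (342, 136), (343, 107), (344, 155), (345, 378), (346, 405)]
300 [(208, 396), (209, 293), (210, 87), (211, 120), (212, 141), (213, 156), (233, 176), (271, 111), (272, 130), (273, 1
[... 582 characters left out ...]
216, 109), (217, 132), (218, 153), (244, 174), (275, 165), (276, 103), (277, 125), (278, 93), (279, 80), (281, 97), (282, 71), (285, 96), (286, 115), (288, 76), (289, 107), (290, 142), (291, 163), (292, 190), (293, 203), (310, 194), (347, 178), (348, 152), (349, 127), (350, 245), (351, 421), (353, 442), (357, 412), (360, 416)]
400 [(206, 422), (208, 395), (215, 351), (216, 87), (217, 102), (218, 130), (219, 159), (227, 166), (228, 189), (237, 190), (277, 146), (278, 131), (279, 113), (280, 87), (281, 101), (282, 146), (283, 63), (285, 79), (287, 99), (291, 120), (292, 155), (293, 179), (294, 204), (305, 200), (348, 179), (349, 147), (350, 119), (351, 190), (352, 436), (354, 414), (355, 398)]
```

View pics/c7c.png

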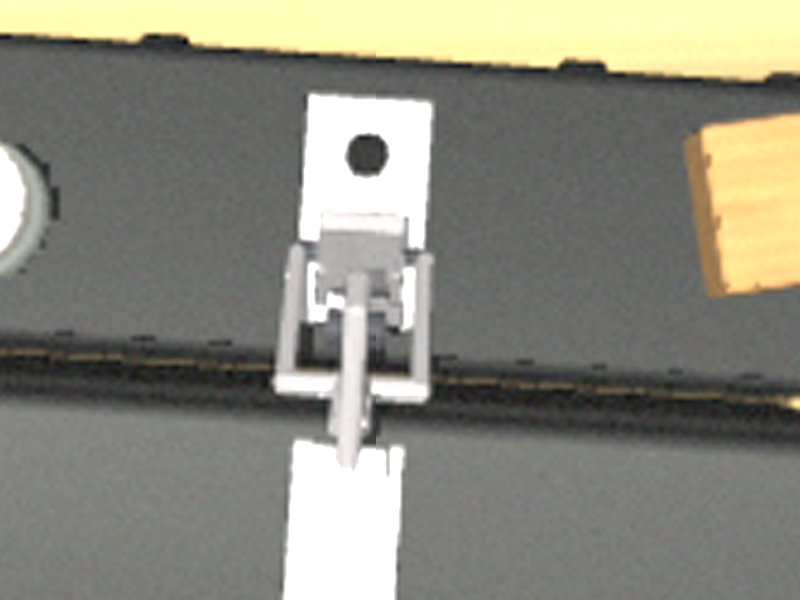

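```bash
python3 -c "
from go import *
def at(n,uv,z):
  o,d=ray(n,uv);p=o+d*(z-o[2])/d[2];return R.from_euler('z',-C[2]).apply(p-[C[0],C[1],0]).round(1)[:2]
for u,a,b,e,f in((280,207.5,344.3,270.5,285.5),(300,209,344.8,271.5,286.5),(360,212.9,349.3,275.8,290.5),(380,212.3,350,276,291),(400,215.3,351,278,292.5)):
  print(at('top',(u,a),166),at('top',(u,b),162),'seam fixed',at('top',(u,e),168),'lid',at('top',(u,f),166))
"
```

```text
[88.7 72.8] [-94.1  61.4] seam fixed [ 4.3 67. ] lid [-15.6  65.9]
[88.2 45.8] [-93.1  34.6] seam fixed [ 4.6 40.4] lid [-15.3  39.2]
[ 87.8 -34.9] [-94.2 -45.6] seam fixed [  3.7 -39.6] lid [-15.8 -40.8]
[ 90.2 -61.7] [-93.6 -72.4] seam fixed [  5.  -66.2] lid [-14.9 -67.5]
[ 87.8 -88.8] [-93.5 -99.2] seam fixed [  3.9 -92.9] lid [-15.4 -94.2]
```

```bash
python3 -c "
from go import *
for n,(x0,y0) in(('top',(305,280)),('scene',(310,155))):
  a=np.mean([get_image(n).astype(float) for _ in range(8)],0);np.save(n+'avg.npy',a)
  c=a[y0:y0+50,x0:x0+36].mean(2)
  lo,hi=(40,235) if n=='top' else (30,130)
  c=np.clip((c-lo)/(hi-lo),0,1)**(3 if n=='top' else 1)*255
  cv2.imwrite(f'pics/{n}8.png',cv2.resize(c.astype('uint8'),None,fx=11,fy=11,interpolation=cv2.INTER_LANCZOS4))
a=cv2.imread('pics/top8.png');b=cv2.imread('pics/scene8.png');cv2.imwrite('pics/c8.png',np.hstack([a,b]));st()
g=np.load('topavg.npy').mean(2);print(g[292:315,318:342].round().astype(int))
"
```

```text
t 8.1 case pos [-1.7685e+02  2.0000e-01  3.4494e+02] f case [0.11 0.17 0.41] w 29.8 j [ 0.5  -0.08 -0.31 -0.   -1.34 -2.16]
[[162 168 166 141 114 112  99  93  88 121 132 131 122  93  52  49  49  71
   71  73  88  92  82  72]
 [184 190 193 186 193 194 163 156 129 125 133 131 121  96 129 131 127 108
  104  85 145 150 120  75]
 [184 190 193 215 216 213 202 198 149 126 133 131 120 120 212 213 205 175
  173 105 192 191 149  77]
 [183 189 192 213 221 208 213 209 143 127 132 131 120 142 213 207 201 195
  189 107 192 190 120  74]
 [183 190 194 180 219 216 216 219 171 130 133 132 120 146 195 208 206 200
  178 106 192 190 120  74]
 [184 190 193 177 198 220 220 214 177 148 141 141 125 184 212 205 209 215
  192 107 192 190 112  73]
 [183 190 193 190 210 217 217 216 209 192 172 168 156 197 209 224 222 219
  196 107 191 190  86  71]
 [184 190 192 202 202 202 200 214 195 200 208 201 194 194 200 215 220 210
  200 140 193 189  85  71]
 [184 190 191 191 191 192 192 192 192 192 192 192 193 200 193 193 194 194
  194 195 194 189  86  71]
 [185 191 192 190 189 191 189 189 189 190 190 190 190 190 190 190 1
[... 647 characters left out ...]
92 191 195 194 193 189 190 188 193 191 193 190 189 192 196 194 193
  196 195 190 154  76  70]
 [189 192 192 195 194 193 189 190 188 192 190 193 190 189 191 195 193 193
  196 194 189 155  76  70]
 [189 192 192 195 195 192 189 190 188 192 190 193 190 189 192 195 193 194
  196 194 189 145  74  69]
 [189 191 192 195 195 192 190 189 188 192 190 192 190 189 192 195 193 194
  196 194 188 118  73  70]
 [189 191 193 194 195 192 190 189 190 192 189 192 190 189 191 195 193 194
  194 193 187 119  72  70]
 [190 190 193 194 195 191 189 189 190 193 190 191 189 189 192 194 193 194
  194 193 187 108  70  70]
 [189 191 194 194 195 191 190 188 190 192 190 191 189 189 192 194 193 194
  194 193 188  84  70  69]]
```

View pics/c8.png

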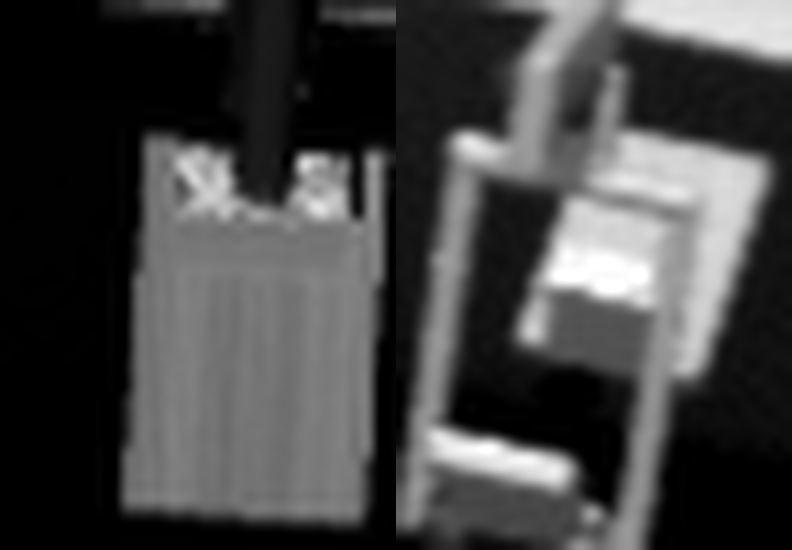

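```bash
python3 -c "
from go import *
for n,(x0,y0),lo,hi in(('top',(300,225),40,235),('scene',(305,135),20,130)):
  a=np.load(n+'avg.npy')
  c=a[y0:y0+75,x0:x0+50].mean(2)
  c=np.clip((c-lo)/(hi-lo),0,1)*255
  cv2.imwrite(f'pics/{n}9.png',cv2.resize(c.astype('uint8'),None,fx=8,fy=8,interpolation=cv2.INTER_LANCZOS4))
a=cv2.imread('pics/top9.png');b=cv2.imread('pics/scene9.png');cv2.imwrite('pics/c9.png',np.hstack([a,b]))
"
```

```text
(no output)
```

View pics/c9.png

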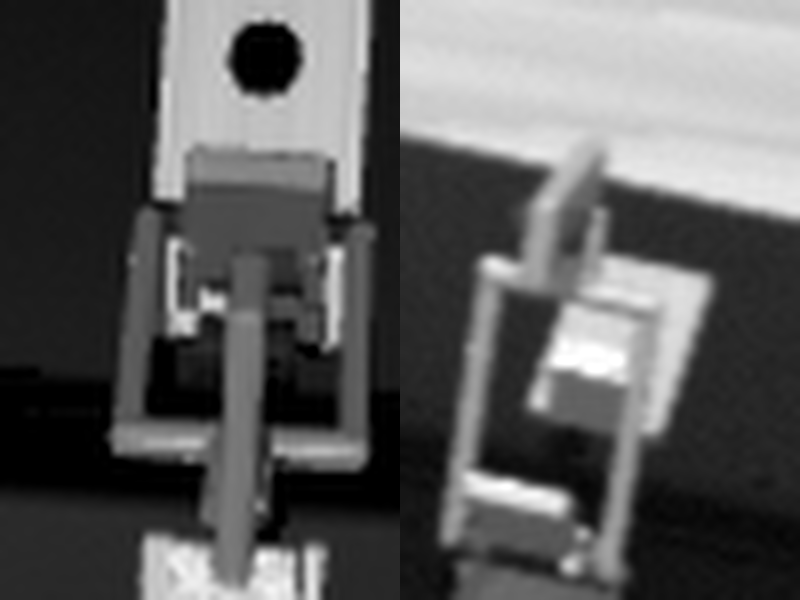

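```bash
python3 -c "
from go import *
t=lambda p:uncrop(p,8,[300,225]);s=lambda p:uncrop((p[0]-400,p[1]),8,[305,135])
obs=[('top',t((240,447)),'bar',1),('scene',s((570,285)),'bar',1),('scene',s((563,230)),'tab',1),('top',t((244,255)),'tabtop',.3)]
def res(v):
  l=latch(*v);return np.concatenate([w*(proj(n,W(l[k],C))[0]-uv) for n,uv,k,w in obs])
r=least_squares(res,[1.5,1.0]);print(r.x,r.fun.round(2));l=latch(*r.x);print({k:x.round(1) for k,x in l.items()})
for n,uv in(('a',0),): print(tri(t((240,447)),s((570,285))), R.from_euler('z',-C[2]).apply(tri(t((240,447)),s((570,285)))[0]-[C[0],C[1],0]))
from ov import overlay
for n,b,sc in (('top',(300,225,350,300),8),('scene',(305,135,355,210),8)):
  cv2.imwrite('pics/tmp_%s.png'%n,np.load(n+'avg.npy')[...,::-1]);overlay(n,C,r.x[0],r.x[1],.045,f'pics/o9{n}.png',b,sc,'pics/tmp_%s.png'%n)
a=cv2.imread('pics/o9top.png');b=cv2.imread('pics/o9scene.png');cv2.imwrite('pics/o9.png',np.hstack([a,b]))
"
```

```text
[1.39076391 0.95260731] [ 0.2  -0.44 -0.47  0.08 -2.16 -0.9   0.24  0.99]
{'pin': array([ 31.2,   0. , 194.5]), 'bar': array([ -4.1,   0. , 244.3]), 'tab': array([  9.7,   0. , 283.5]), 'tabtop': array([ 18.6,   0. , 289.9]), 'end': array([ 34. ,   0. , 231.2]), 'o': array([-0.6,  0. ,  0.8]), 'u': array([0.8, 0. , 0.6])}
(array([568.81010976,  21.52212046, 243.8028508 ]), np.float64(0.42612338008249)) [ -4.74399596   0.40676138 243.8028508 ][ WARN:0@0.337] global loadsave.cpp:1063 imwrite_ Unsupported depth image for selected encoder is fallbacked to CV_8U.
```

View pics/o9.png

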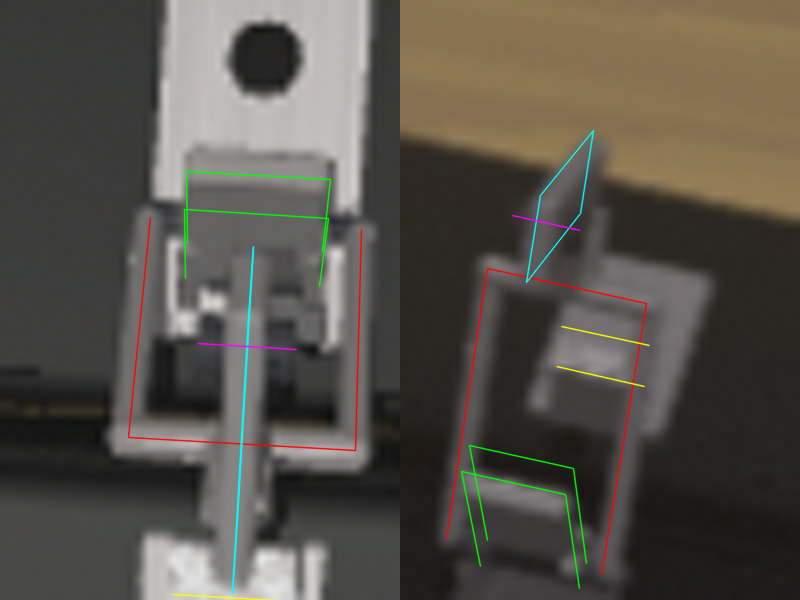

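```bash
python3 -c "
from go import *
def ikb(b,L0,s0):
  r=least_squares(lambda v:(latch(*v)['bar']-[b[0],0,b[1]])[[0,2]],[L0,s0]);return r.x,abs(r.fun).max()
for b in [(-42,205),(-42,195),(-41,188),(-41,178),(-41,177),(-38,177),(-34,177),(-31,177),(-31,174)]:
  v,e=ikb(b,2.3,.1);l=latch(*v)
  J=np.zeros((2,2));Jb=np.zeros((2,2))
  for i in range(2):
    w=v.copy();w[i]+=1e-5;m=latch(*w);J[:,i]=(m['tab']-l['tab'])[[0,2]]/1e-5;Jb[:,i]=(m['bar']-l['bar'])[[0,2]]/1e-5
  print(b,v.round(3),round(e,3),'tab',l['tab'].round(1),'dbar/dtab',(Jb@np.linalg.inv(J)).round(2).tolist(),'sum',(v[0]-.28+v[1]).round(2))
"
```

```text
(-42, 205) [2.372 0.179] 0.0 tab [-59.6   0.  242.7] dbar/dtab [[1.44, -0.76], [0.2, 0.65]] sum 2.27
(-42, 195) [2.294 0.006] 0.0 tab [-65.8   0.  229.1] dbar/dtab [[1.24, -0.5], [0.17, 0.65]] sum 2.02
(-41, 188) [ 2.246 -0.114] 0.0 tab [-68.7   0.  219.1] dbar/dtab [[1.17, -0.4], [0.15, 0.65]] sum 1.85
(-41, 178) [ 2.387 -0.266] 0.0 tab [-73.1   0.  204.5] dbar/dtab [[1.19, -0.31], [0.22, 0.62]] sum 1.84
(-41, 177) [ 2.407 -0.281] 0.0 tab [-73.5   0.  203. ] dbar/dtab [[1.19, -0.3], [0.24, 0.62]] sum 1.85
(-38, 177) [ 2.198 -0.302] 0.0 tab [-71.    0.  202.3] dbar/dtab [[1.1, -0.29], [0.13, 0.63]] sum 1.62
(-34, 177) [ 1.924 -0.316] 0.0 tab [-67.4   0.  201.9] dbar/dtab [[1.02, -0.27], [0.03, 0.63]] sum 1.33
(-31, 177) [ 1.707 -0.314] 0.0 tab [-64.3   0.  201.9] dbar/dtab [[0.96, -0.27], [-0.05, 0.64]] sum 1.11
(-31, 174) [ 1.786 -0.368] 0.0 tab [-65.6   0.  197.1] dbar/dtab [[0.98, -0.25], [-0.02, 0.62]] sum 1.14
```

```bash
python3 -c "
from go import *
go(W([9.7,-.1,340],C)[0])"
```

```text
shift m [-0.1866  0.      0.0045] turn deg -0.1 tilt [-2.2e-03  7.0e-04 -1.0e+00] pos [397.4  36.4 344.9] f [0.12 0.16 0.41]
```

>>> {"op": "jog_arm", "data": {"increments": [[-0.05, 0, 0, 0], [-0.1, 0, 0, 0], [-0.15, 0, 0.003, 0], [-0.1865, 0, 0.004, 0], [-0.1865, 0, 0.03, 0], [-0.1865, 0, 0.055, 0], [-0.1865, 0, 0.0625, 0], [-0.1865, 0, 0.0625, 0]]}}

```text
clock: 9.1
position: [583.1, 19.8, 282.2]
ee_rot: [0.045, 0.999, 0.0, -0.001]
contact_force: [0.4, 0.7, 0.9]
gripper_width: 30.0
```

```bash
python3 -c "
from go import *
st()
im=get_image('scene')[100:190,290:370,::-1]
cv2.imwrite('pics/scene10.png',cv2.resize(im,None,fx=6,fy=6,interpolation=2))
"
```

```text
t 9.1 case pos [ 9.6100e+00 -9.0000e-02  2.8219e+02] f case [0.38 0.7  0.89] w 30.0 j [ 0.31  0.29 -0.04 -0.   -1.24 -1.97]
```

View pics/scene10.png

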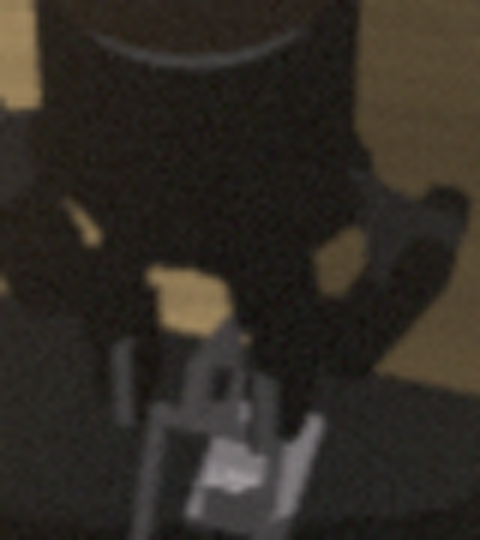

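>>> {"op": "jog_arm", "data": {"increments": [[0, 0, 0, 0], [0, 0, 0, 0], [0, 0, 0, 0], [0, 0, 0, 0], [0, 0, 0, 0]], "hand": -1}}

```text
clock: 9.78
position: [583.8, 19.7, 284.3]
ee_rot: [0.045, 0.999, 0.0, 0.001]
contact_force: [-1.4, -1.2, 5.5]
gripper_width: 11.6
```

```bash
python3 -c "
from go import *
st();now(1.4,1)
im=get_image('scene')[100:190,290:370,::-1]
cv2.imwrite('pics/scene11.png',cv2.resize(im,None,fx=6,fy=6,interpolation=2))
"
```

```text
t 9.78 case pos [ 1.0310e+01 -9.0000e-02  2.8435e+02] f case [-1.3  -1.31  5.5 ] w 11.6 j [ 0.31  0.29 -0.04  0.   -1.24 -1.97]
L,s [1.846 1.028] bar [ -6.4   0.  248.2] tab [ 10.3   0.  286.3]
```

View pics/scene11.png

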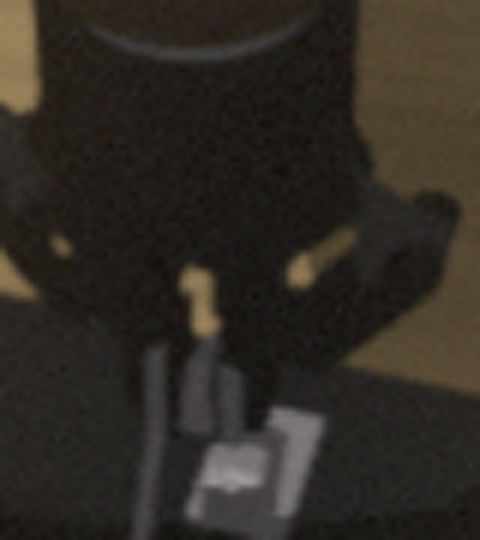

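```bash
python3 -c "
from go import *
P=[latch(1.8,1.0-a)['tab'][[0,2]] for a in np.linspace(.08,.7,7)]+[latch(2.0,.25)['tab'][[0,2]],latch(2.2,.21)['tab'][[0,2]],latch(2.37,.18)['tab'][[0,2]]]
print(np.array(P).round(1).tolist())
plan(P)
"
```

```text
[[1.3, 284.2], [-7.7, 281.2], [-16.3, 277.3], [-24.5, 272.5], [-32.1, 267.0], [-39.1, 260.6], [-45.4, 253.6], [-51.0, 249.8], [-55.8, 246.1], [-59.5, 242.8]]
[0.009, 0.0001, 0.0021]
[0.018, 0.0001, 0.0051]
[0.0266, 0.0001, 0.009]
[0.0348, 0.0, 0.0137]
[0.0424, 0.0, 0.0193]
[0.0495, 0.0, 0.0256]
[0.0558, 0.0, 0.0327]
[0.0614, -0.0, 0.0364]
[0.0662, -0.0, 0.0401]
[0.0699, -0.0, 0.0434]
```

>>> {"op": "jog_arm", "data": {"increments": [[0.009, 0, 0.002, 0], [0.018, 0, 0.005, 0], [0.0265, 0, 0.009, 0], [0.035, 0, 0.0135, 0], [0.0425, 0, 0.0193, 0], [0.0495, 0, 0.0255, 0], [0.0558, 0, 0.0325, 0], [0.0614, 0, 0.0364, 0], [0.0614, 0, 0.0364, 0]]}}

```text
clock: 10.95
position: [522.5, 25.2, 247.2]
ee_rot: [0.045, 0.999, 0.0, 0.001]
contact_force: [3.6, -1.3, 0.6]
gripper_width: 11.3
```

```bash
python3 -c "
from go import *
st();now(1.9,.3)
im=get_image('scene')[110:220,290:380,::-1]
cv2.imwrite('pics/scene12.png',cv2.resize(im,None,fx=5.4,fy=5.4,interpolation=2))
"
```

```text
t 10.95 case pos [-5.1170e+01  1.0000e-02  2.4716e+02] f case [ 3.66 -1.01  0.6 ] w 11.3 j [ 0.36  0.21 -0.24  0.   -1.12 -2.02]
L,s [1.974 0.24 ] bar [-36.    0.  210.4] tab [-51.2   0.  249.2]
```

View pics/scene12.png

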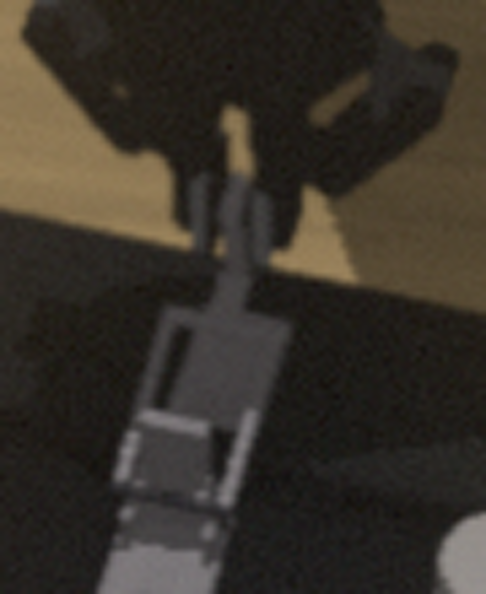

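```bash
cat >> go.py <<'E'
def ikb(b,L0=2.3,s0=.1):
  return least_squares(lambda v:(latch(*v)['bar']-[b[0],0,b[1]])[[0,2]],[L0,s0]).x
def planb(bars,L0=2.3,s0=.1):
    P=[]
    for b in bars: v=ikb(b,L0,s0);P.append(latch(*v)['tab'][[0,2]]);print('bar',b,'L,s',v.round(2))
    plan(P)
E
python3 -c "
from go import *
planb([(-38.5,208),(-41,205),(-42,201),(-42,197),(-42,194)])"
```

```text
bar (-38.5, 208) L,s [2.13 0.21]
bar (-41, 205) L,s [2.28 0.17]
bar (-42, 201) L,s [2.32 0.11]
bar (-42, 197) L,s [2.3  0.04]
bar (-42, 194) L,s [ 2.29 -0.01]
[0.004, -0.0, 0.0032]
[0.0079, -0.0, 0.0069]
[0.0113, -0.0, 0.0121]
[0.0137, -0.0, 0.0175]
[0.0154, -0.0, 0.0217]
```

>>> {"op": "jog_arm", "data": {"increments": [[0.004, 0, 0.0032, 0], [0.008, 0, 0.007, 0], [0.0113, 0, 0.012, 0], [0.0137, 0, 0.0175, 0], [0.0155, 0, 0.0217, 0], [0.0155, 0, 0.0217, 0]]}}

```text
clock: 11.75
position: [506.1, 26.5, 225.1]
ee_rot: [0.045, 0.999, -0.0, -0.001]
contact_force: [-1.6, -0.3, 3.5]
gripper_width: 11.4
```

```bash
python3 -c "
from go import *
st();now(2.3,0)
a=np.mean([get_image('scene').astype(float) for _ in range(4)],0)[120:220,295:375,::-1]
cv2.imwrite('pics/scene13.png',cv2.resize(np.clip(a*1.6,0,255).astype('uint8'),None,fx=6,fy=6,interpolation=2))
"
```

```text
t 11.75 case pos [-6.7610e+01 -1.1000e-01  2.2513e+02] f case [-1.53 -0.48  3.51] w 11.4 j [ 0.37  0.2  -0.31 -0.   -1.06 -2.03]
L,s [ 2.398 -0.01 ] bar [-43.3   0.  193.4] tab [-67.6   0.  227.1]
```

View pics/scene13.png

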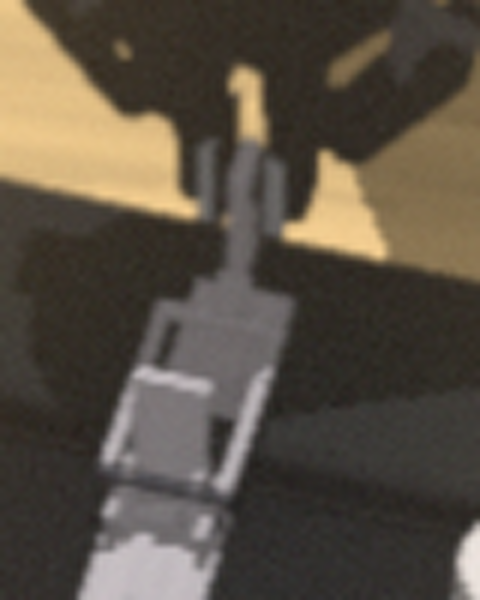

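```bash
python3 -c "
from go import *
def at(n,uv,z):
  o,d=ray(n,uv);p=o+d*(z-o[2])/d[2];return R.from_euler('z',-C[2]).apply(p-[C[0],C[1],0]).round(1)[:2]
u=lambda p:uncrop(p,6,[295,120])
print('bar',at('scene',u((226,308)),193.4),'leverend top edge',at('scene',u((175,378)),216))
planb([(-42.5,190),(-42.3,186),(-42,182)])
print((proj('scene',W([-43.3,0,193.4],C))[0]-[295,120])*6)
"
```

```text
bar [-41.5   1.7] leverend top edge [ 1.4 -1.5]
bar (-42.5, 190) L,s [ 2.35 -0.07]
bar (-42.3, 186) L,s [ 2.36 -0.13]
bar (-42, 182) L,s [ 2.39 -0.2 ]
[0.0015, 0.0001, 0.0054]
[0.0033, 0.0001, 0.0111]
[0.0049, 0.0001, 0.017]
[219.57060284 299.5880821 ]
```

>>> {"op": "jog_arm", "data": {"increments": [[0.0008, 0, 0.0027, 0], [0.0015, 0, 0.0054, 0], [0.0025, 0, 0.0082, 0], [0.0035, 0, 0.011, 0], [0.0035, 0, 0.011, 0]]}}

```text
clock: 12.58
position: [505.3, 26.8, 220.2]
ee_rot: [0.044, 0.999, -0.0, 0.004]
contact_force: [-7.8, -0.1, 24.5]
gripper_width: 11.4
```

```bash
python3 -c "
from go import *
st();now(2.3,0)
planb([(-42,182),(-41.8,180),(-41.5,178)])
a=np.mean([get_image('scene').astype(float) for _ in range(4)],0)[120:220,295:375,::-1]
cv2.imwrite('pics/scene14.png',cv2.resize(np.clip(a*1.6,0,255).astype('uint8'),None,fx=6,fy=6,interpolation=2))
"
```

```text
t 12.57 case pos [-6.8480e+01  5.0000e-02  2.2017e+02] f case [-7.76 -0.8  24.46] w 11.4 j [ 0.38  0.2  -0.33  0.   -1.03 -2.04]
L,s [ 2.309 -0.074] bar [-42.   0. 190.] tab [-68.5   0.  222.2]
bar (-42, 182) L,s [ 2.39 -0.2 ]
bar (-41.8, 180) L,s [ 2.41 -0.23]
bar (-41.5, 178) L,s [ 2.42 -0.26]
[0.0038, -0.0001, 0.0115]
[0.0045, -0.0001, 0.0145]
[0.0051, -0.0001, 0.0175]
```

View pics/scene14.png

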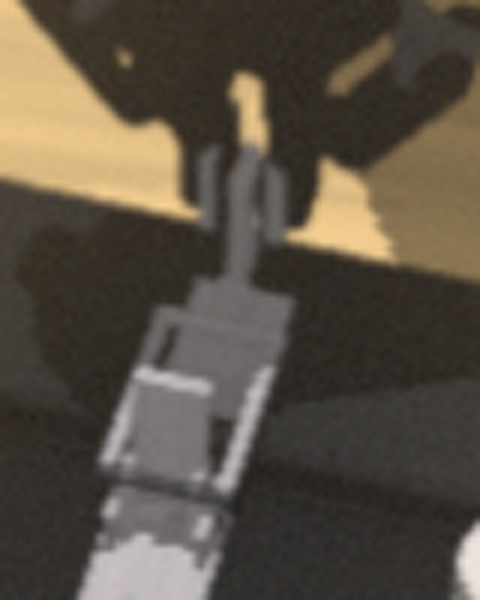

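>>> {"op": "jog_arm", "data": {"increments": [[0, 0, -0.002, 0], [0, 0, -0.004, 0], [0, 0, -0.004, 0]]}}

```text
clock: 13.15
position: [506.1, 26.9, 223.9]
ee_rot: [0.044, 0.999, 0.0, 0.005]
contact_force: [3.3, -0.9, 0.6]
gripper_width: 11.3
```

```bash
python3 -c "
from go import *
st();now(2.3,0)
a=np.mean([get_image('scene').astype(float) for _ in range(6)],0);np.save('s15.npy',a)
a=a[155:210,305:350,::-1]
a=255*(np.clip(a/160,0,1))**.6
cv2.imwrite('pics/scene15.png',cv2.resize(a.astype('uint8'),None,fx=10.5,fy=10.5,interpolation=cv2.INTER_LANCZOS4))
"
```

```text
t 13.15 case pos [-67.63   0.23 223.95] f case [ 3.38 -0.64  0.55] w 11.3 j [ 0.38  0.2  -0.32  0.   -1.04 -2.04]
L,s [ 2.353 -0.027] bar [-42.7   0.  192.6] tab [-67.6   0.  225.9]
```

View pics/scene15.png

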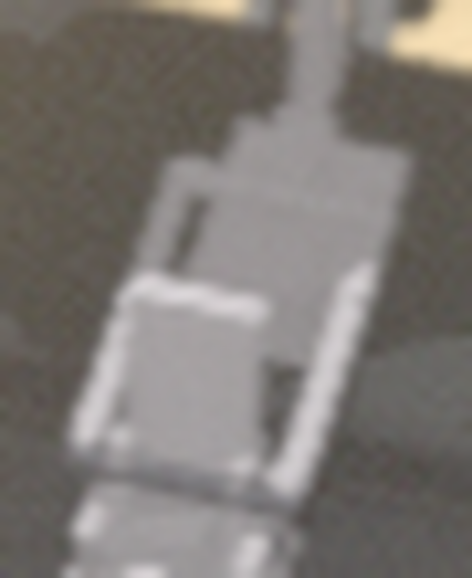

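```bash
python3 -c "
from go import *
def at(n,uv,z):
  o,d=ray(n,uv);p=o+d*(z-o[2])/d[2];return R.from_euler('z',-C[2]).apply(p-[C[0],C[1],0]).round(1)[:2]
u=lambda p:uncrop(p,10.5,[305,155])
for z in (188,191,194):print(z,'bar',at('scene',u((287,182)),z))
f=lambda P:((proj('scene',W(P,C))[0]-[305,155]+.5)*10.5-.5).round()
for L in (1.7,1.8,1.9,2.0,2.1,2.2,2.3,2.4):
  e=PIV+50*np.array([np.cos(L),0,np.sin(L)]);n=np.array([-np.sin(L),0,np.cos(L)])*3
  print(L,'end +x edge',f(e-n),'-x edge',f(e+n))
print('pivot',f(PIV),'pivot surf',f([25,0,170]))
"
```

```text
188 bar [-43.1   0.6]
191 bar [-41.    1.1]
194 bar [-38.9   1.7]
1.7 end +x edge [175. 340.] -x edge [186. 312.]
1.8 end +x edge [184. 317.] -x edge [194. 292.]
1.9 end +x edge [192. 296.] -x edge [202. 275.]
2.0 end +x edge [201. 278.] -x edge [210. 260.]
2.1 end +x edge [209. 262.] -x edge [217. 248.]
2.2 end +x edge [216. 250.] -x edge [224. 239.]
2.3 end +x edge [223. 240.] -x edge [231. 233.]
2.4 end +x edge [229. 234.] -x edge [236. 230.]
pivot [174. 531.] pivot surf [175. 570.]
```

```bash
python3 -c "
from go import *
t=lambda p:uncrop(p,8,[300,225]);s=lambda p:uncrop((p[0]-400,p[1]),8,[305,135])
cc=lambda P:R.from_euler('z',-C[2]).apply(P-[C[0],C[1],0]).round(1)
for a,b in [((258,150),(518,480)),((258,183),(515,505)),((187,150),(467,472)),((332,155),(572,492))]:
  p,e=tri(t(a),s(b));print(cc(p),round(e,2))
for p in [(187,150),(332,155)]:print(t(p))
"
```

```text
[ 40.1   1.1 236.6] 1.84
[ 36.2  -0.  221.3] 0.07
[ 42.3   1.9 243.6] 18.82
[ 37.9   0.4 229.4] 23.77
[322.9375 243.3125]
[341.0625 243.9375]
```

```bash
python3 -c "
from go import *
t=lambda p:uncrop(p,8,[300,225]);s=lambda p:uncrop((p[0]-400,p[1]),8,[305,135])
cc=lambda P:R.from_euler('z',-C[2]).apply(P-[C[0],C[1],0]).round(1)
for a,b in [((258,150),(515,507)),((258,183),(518,478)),((187,152),(572,507)),((332,155),(462,485)),((260,166),(516,492))]:
  p,e=tri(t(a),s(b));print(cc(p),round(e,2))
"
```

```text
[ 40.8   0.8 227.5] 1.19
[ 35.6   0.3 230.5] 0.74
[ 39.5  12.1 230.1] 2.12
[ 40.5 -10.5 230.8] 1.29
[ 38.2   0.3 229.2] 1.18
```

```bash
python3 -c "
from go import *
from ov import overlay
a=np.load('s15.npy')[...,::-1];a=255*(np.clip(a/160,0,1))**.6
cv2.imwrite('pics/tmp15.png',a.astype('uint8'))
overlay('scene',C,1.86,.03,.045,'pics/o15a.png',(300,130,355,210),7,'pics/tmp15.png')
overlay('scene',C,2.353,-.027,.045,'pics/o15b.png',(300,130,355,210),7,'pics/tmp15.png')
cv2.imwrite('pics/o15.png',np.hstack([cv2.imread('pics/o15a.png'),cv2.imread('pics/o15b.png')]))
"
```

```text
(no output)
```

View pics/o15.png

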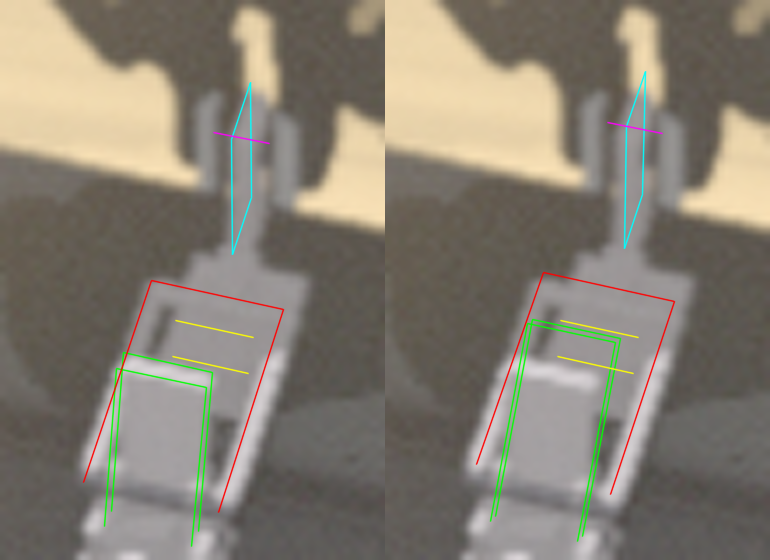

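Vision now disagrees with the dead reckoning. The lever end in the scene crop sits at about L=1.86, so the bar is still over the lip rather than outside it, and that explains the 24 N touch. I'll move the tab farther out while it is raised, and look again.

>>> {"op": "jog_arm", "data": {"increments": [[0.002, 0, -0.001, 0], [0.004, 0, -0.001, 0], [0.006, 0, -0.001, 0], [0.006, 0, -0.001, 0]]}}

```text
clock: 13.95
position: [499.7, 27.4, 224.7]
ee_rot: [0.044, 0.999, 0.0, 0.004]
contact_force: [4.0, -1.3, -0.3]
gripper_width: 11.7
```

```bash
cat > look.py <<'E'
from ov import *
from go import *
import sys
def look(name,hyps,box=(300,120,360,205),sc=6.5,n=4):
    a=np.mean([get_image('scene').astype(float) for _ in range(n)],0)[...,::-1];a=255*(np.clip(a/160,0,1))**.6
    cv2.imwrite('pics/tmp.png',a.astype('uint8'))
    x0,y0,x1,y1=box
    o=[cv2.resize(a.astype('uint8')[y0:y1,x0:x1],None,fx=sc,fy=sc,interpolation=2)]
    for h in hyps:
        overlay('scene',C,h[0],h[1],.045,'pics/tmp2.png',box,sc,'pics/tmp.png');o.append(cv2.imread('pics/tmp2.png'))
    cv2.imwrite('pics/'+name,np.hstack(o))
E
python3 -c "
from look import *
st();now(2.3,0);look('l16.png',[(2.0,.03)])
"
```

```text
t 13.95 case pos [-7.4110e+01  2.1000e-01  2.2465e+02] f case [ 4.14 -0.98 -0.34] w 11.7 j [ 0.38  0.19 -0.33  0.   -1.04 -2.04]
L,s [2.998 0.043] bar [-48.7   0.  190.4] tab [-71.2   0.  225.4]
```

View pics/l16.png

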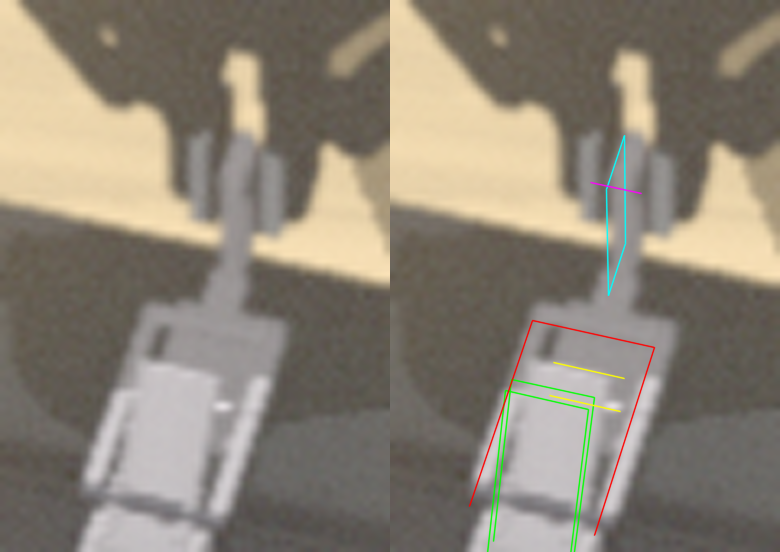

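```bash
cat >> look.py <<'E'
def barfit(uv,L):
    """bar pixel in scene + lever angle -> s"""
    o,d=ray('scene',uv);b=R.from_euler('z',-C[2])
    r=least_squares(lambda v:proj('scene',W(latch(L,v[0])['bar'],C))[0]-uv,[0.])
    l=latch(L,r.x[0]);return r.x[0],r.fun.round(2),l['bar'].round(1),l['tab'].round(1)
E
python3 -c "
from look import *
uv=uncrop((217,322),6.5,[300,120])
for L in (2.2,2.3,2.4,2.5,2.6):print(L,barfit(uv,L))
print(tcp())
"
```

```text
2.2 (np.float64(0.06497509303375787), array([-1.77,  0.06]), array([-40.7,   0. , 199.1]), array([-62.4,   0. , 234.6]))
2.3 (np.float64(0.04571594521954525), array([-1.56,  0.04]), array([-42. ,   0. , 197.4]), array([-64.4,   0. , 232.5]))
2.4 (np.float64(0.030107833278319316), array([-1.37,  0.02]), array([-43.3,   0. , 195.8]), array([-66.2,   0. , 230.5]))
2.5 (np.float64(0.018167351014067294), array([-1.19,  0.01]), array([-44.5,   0. , 194.3]), array([-67.8,   0. , 228.7]))
2.6 (np.float64(0.009911158655500466), array([-1.03,  0.01]), array([-45.5,   0. , 192.9]), array([-69.2,   0. , 227.1]))
[-7.40799749e+01  1.99381792e-01  2.24732549e+02]
```

```bash
cat >> go.py <<'E'
OFF=[8.,6.]
def plan(tabs):
    s=read_state();Rm=R.from_quat(s['ee_rot']).as_matrix()
    for t in tabs:
        p=W([t[0]-OFF[0],0,t[1]-OFF[1]],C)[0];d=Rm.T@(p-s['position'])
        print((d/1000).round(4).tolist())
def now(L0=2.3,s0=0.):
    p=tcp();v=ik((p[0]+OFF[0],p[2]+OFF[1]),L0,s0);l=latch(*v)
    print('L,s',v.round(3),'bar',l['bar'].round(1),'tab',l['tab'].round(1))
E
python3 -c "
from go import *
now();planb([(-43,193),(-43,190),(-43,187),(-42.8,184)])"
```

```text
L,s [2.393 0.032] bar [-43.2   0.  196. ] tab [-66.1   0.  230.7]
bar (-43, 193) L,s [ 2.38 -0.02]
bar (-43, 190) L,s [ 2.39 -0.07]
bar (-43, 187) L,s [ 2.41 -0.11]
bar (-42.8, 184) L,s [ 2.42 -0.16]
[0.0016, -0.0002, 0.0042]
[0.0032, -0.0002, 0.0084]
[0.0047, -0.0002, 0.0126]
[0.006, -0.0002, 0.017]
```

Now I'll lower in small steps, watching the force.

>>> {"op": "jog_arm", "data": {"increments": [[0.0008, 0, 0.002, 0], [0.0016, 0, 0.0042, 0], [0.0024, 0, 0.0063, 0], [0.0032, 0, 0.0084, 0], [0.0032, 0, 0.0084, 0]]}}

```text
clock: 14.78
position: [496.3, 27.7, 216.2]
ee_rot: [0.044, 0.999, -0.0, 0.004]
contact_force: [1.3, -0.4, 2.3]
gripper_width: 11.5
```

```bash
python3 -c "
from look import *
st();now();planb([(-43,187),(-42.8,184),(-42.5,181)])"
```

```text
t 14.78 case pos [-7.7520e+01  1.4000e-01  2.1619e+02] f case [ 1.31 -0.28  2.32] w 11.5 j [ 0.38  0.19 -0.35  0.   -1.02 -2.04]
L,s [ 2.414 -0.066] bar [-43.3   0.  189.8] tab [-69.5   0.  222.2]
bar (-43, 187) L,s [ 2.41 -0.11]
bar (-42.8, 184) L,s [ 2.42 -0.16]
bar (-42.5, 181) L,s [ 2.44 -0.21]
[0.0012, -0.0001, 0.0041]
[0.0025, -0.0001, 0.0085]
[0.0036, -0.0001, 0.0129]
```

>>> {"op": "jog_arm", "data": {"increments": [[0.0006, 0, 0.002, 0], [0.0012, 0, 0.004, 0], [0.0018, 0, 0.0062, 0], [0.0018, 0, 0.0062, 0]]}}

```text
clock: 15.28
position: [494.3, 27.7, 209.7]
ee_rot: [0.043, 0.999, -0.0, 0.003]
contact_force: [0.7, -1.1, 1.9]
gripper_width: 11.3
```

```bash
python3 -c "
from look import *
st();now();planb([(-42.8,184),(-42.5,181),(-42,178)]);look('l17.png',[(2.4,-.12)])"
```

```text
t 15.28 case pos [-7.9490e+01  1.0000e-02  2.0973e+02] f case [ 0.77 -1.04  1.92] w 11.3 j [ 0.39  0.2  -0.37  0.   -1.   -2.05]
L,s [ 2.427 -0.138] bar [-43.    0.  185.4] tab [-71.5   0.  215.7]
bar (-42.8, 184) L,s [ 2.42 -0.16]
bar (-42.5, 181) L,s [ 2.44 -0.21]
bar (-42, 178) L,s [ 2.46 -0.26]
[0.0005, -0.0, 0.002]
[0.0016, -0.0, 0.0064]
[0.0024, -0.0, 0.0109]
```

View pics/l17.png

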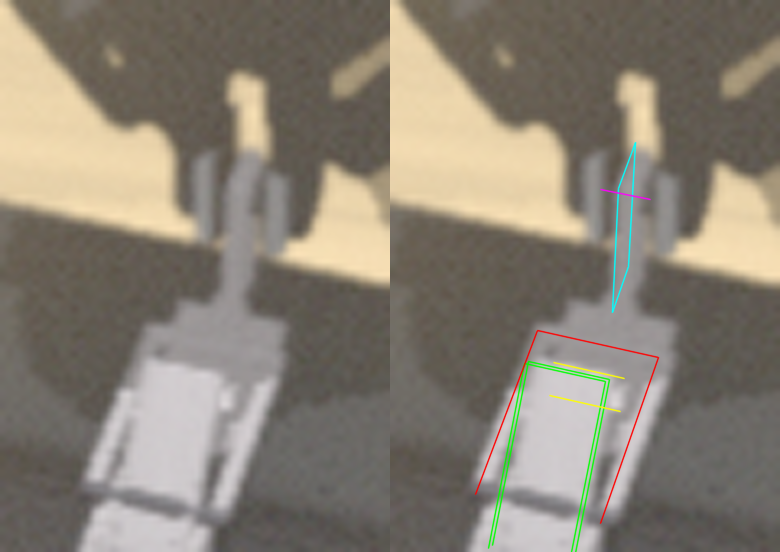

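Forces are about 2 N with the bar below the lip's top, so it is outside the lip. Continuing down gently.

>>> {"op": "jog_arm", "data": {"increments": [[0.0005, 0, 0.002, 0], [0.001, 0, 0.004, 0], [0.0014, 0, 0.006, 0], [0.0014, 0, 0.006, 0]]}}

```text
clock: 15.98
position: [492.6, 27.8, 203.6]
ee_rot: [0.044, 0.999, -0.0, 0.003]
contact_force: [-1.6, 0.5, 2.8]
gripper_width: 11.1
```

```bash
python3 -c "
from look import *
st();now();planb([(-42.5,181),(-42,178)])"
```

```text
t 15.97 case pos [-8.1180e+01 -5.0000e-02  2.0361e+02] f case [-1.63  0.36  2.78] w 11.1 j [ 0.39  0.2  -0.38  0.   -0.99 -2.05]
L,s [ 2.465 -0.203] bar [-42.8   0.  181.1] tab [-73.2   0.  209.6]
bar (-42.5, 181) L,s [ 2.44 -0.21]
bar (-42, 178) L,s [ 2.46 -0.26]
[-0.0002, 0.0, 0.0003]
[0.0007, 0.0001, 0.0048]
```

>>> {"op": "jog_arm", "data": {"increments": [[0.0002, 0, 0.0015, 0], [0.0004, 0, 0.003, 0], [0.0004, 0, 0.003, 0]]}}

```text
clock: 16.35
position: [492.0, 27.8, 200.3]
ee_rot: [0.044, 0.999, -0.0, 0.003]
contact_force: [-1.0, -0.0, 2.7]
gripper_width: 11.3
```

```bash
python3 -c "
from look import *
st();now();planb([(-42,178),(-41.8,176.5)]);look('l18.png',[(2.45,-.24)])"
```

```text
t 16.35 case pos [-8.1810e+01 -6.0000e-02  2.0034e+02] f case [-0.97 -0.09  2.68] w 11.3 j [ 0.39  0.2  -0.38  0.   -0.98 -2.05]
L,s [ 2.475 -0.238] bar [-42.5   0.  179. ] tab [-73.8   0.  206.3]
bar (-42, 178) L,s [ 2.46 -0.26]
bar (-41.8, 176.5) L,s [ 2.47 -0.28]
[0.0, 0.0001, 0.0015]
[0.0005, 0.0001, 0.0038]
```

View pics/l18.png

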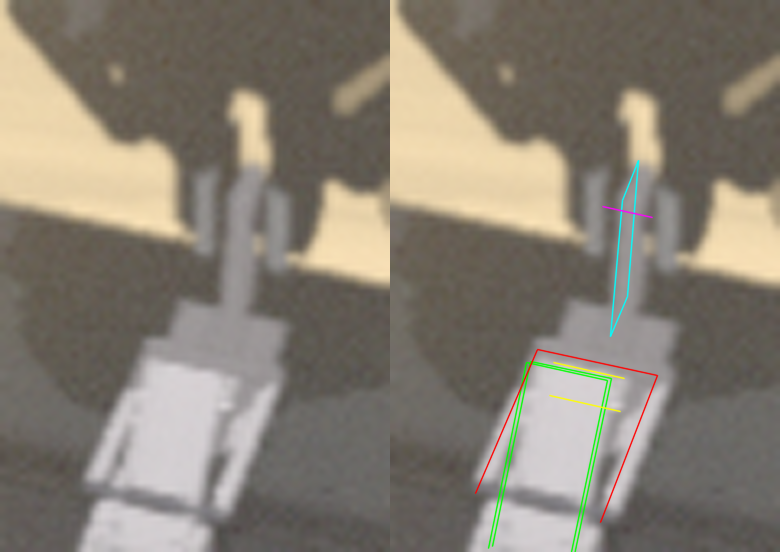

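>>> {"op": "jog_arm", "data": {"increments": [[0.0003, 0, 0.0015, 0], [0.0005, 0, 0.003, 0], [0.0005, 0, 0.003, 0]]}}

```text
clock: 16.92
position: [491.9, 27.8, 198.9]
ee_rot: [0.043, 0.999, -0.0, 0.003]
contact_force: [-4.0, 0.4, 10.9]
gripper_width: 11.5
```

```bash
python3 -c "
from look import *
st();now();planb([(-41.8,176.5),(-41.8,175)])"
```

```text
t 16.93 case pos [-8.1880e+01 -5.0000e-02  1.9894e+02] f case [-4.040e+00  1.000e-02  1.087e+01] w 11.5 j [ 0.39  0.2  -0.39  0.   -0.97 -2.05]
L,s [ 2.464 -0.255] bar [-42.1   0.  178.1] tab [-73.9   0.  204.9]
bar (-41.8, 176.5) L,s [ 2.47 -0.28]
bar (-41.8, 175) L,s [ 2.51 -0.3 ]
[0.0004, 0.0001, 0.0024]
[0.001, 0.0001, 0.0046]
```

>>> {"op": "jog_arm", "data": {"increments": [[0, 0, -0.001, 0], [0, 0, -0.0018, 0], [0, 0, -0.0018, 0]]}}

```text
clock: 17.3
position: [492.1, 27.8, 200.7]
ee_rot: [0.043, 0.999, -0.0, 0.003]
contact_force: [-1.3, -1.6, 3.0]
gripper_width: 11.2
```

```bash
python3 -c "
from look import *
st();now();b=latch(*ik((tcp()[0]+8,tcp()[2]+6),2.4,-.2))['bar'];planb([(b[0]+d,b[2]-.1) for d in (0,2,4,6,8,10,12)],2.3,-.2)"
```

```text
t 17.3 case pos [-8.175e+01 -4.000e-02  2.007e+02] f case [-1.19 -1.75  2.96] w 11.2 j [ 0.39  0.2  -0.39  0.   -0.98 -2.05]
L,s [ 2.475 -0.234] bar [-42.5   0.  179.2] tab [-73.8   0.  206.7]
bar (np.float64(-42.51784787502369), np.float64(179.1024494146351)) L,s [ 2.48 -0.24]
bar (np.float64(-40.51784787502369), np.float64(179.1024494146351)) L,s [ 2.33 -0.25]
bar (np.float64(-38.51784787502369), np.float64(179.1024494146351)) L,s [ 2.19 -0.27]
bar (np.float64(-36.51784787502369), np.float64(179.1024494146351)) L,s [ 2.05 -0.28]
bar (np.float64(-34.51784787502369), np.float64(179.1024494146351)) L,s [ 1.91 -0.28]
bar (np.float64(-32.51784787502369), np.float64(179.1024494146351)) L,s [ 1.77 -0.28]
bar (np.float64(-30.51784787502369), np.float64(179.1024494146351)) L,s [ 1.62 -0.27]
[0.0, 0.0, 0.0001]
[-0.0015, 0.0, 0.0007]
[-0.0031, 0.0, 0.0012]
[-0.0049, 0.0, 0.0015]
[-0.0068, 0.0, 0.0016]
[-0.0088, 0.0, 0.0016]
[-0.0109, 0.0, 0.0015]
```

>>> {"op": "jog_arm", "data": {"increments": [[-0.0015, 0, 0.0004, 0], [-0.003, 0, 0.0009, 0], [-0.0045, 0, 0.001, 0], [-0.0045, 0, 0.001, 0]]}}

```text
clock: 17.8
position: [492.4, 27.4, 199.1]
ee_rot: [0.044, 0.999, -0.001, -0.001]
contact_force: [-13.7, 5.2, 10.2]
gripper_width: 11.4
```

```bash
python3 -c "
from look import *
st();now(2.2,-.2);look('l19.png',[(2.08,-.26)])"
```

```text
t 17.8 case pos [-81.35  -0.5  199.06] f case [-14.14   3.94  10.16] w 11.4 j [ 0.39  0.21 -0.38  0.   -0.99 -2.04]
L,s [ 2.415 -0.258] bar [-41.5   0.  178.3] tab [-73.3   0.  205.1]
```

View pics/l19.png

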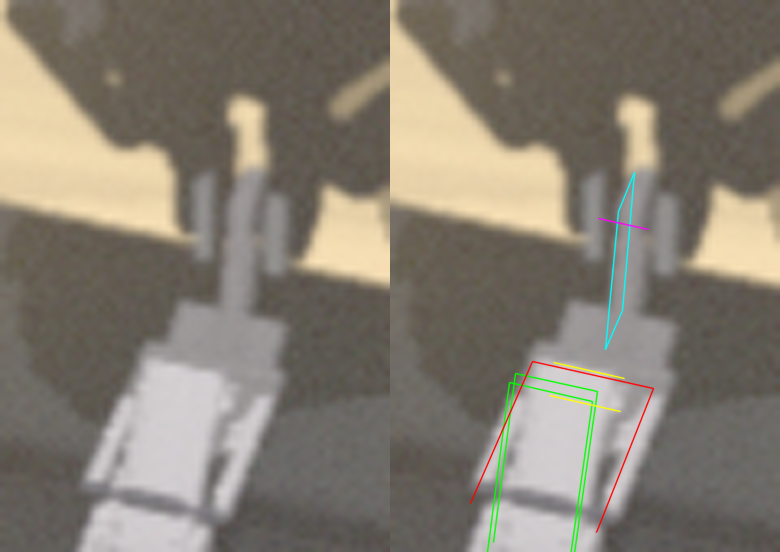

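>>> {"op": "jog_arm", "data": {"increments": [[0.001, 0, -0.0008, 0], [0.001, 0, -0.0012, 0], [0.001, 0, -0.0012, 0]]}}

```text
clock: 18.38
position: [492.1, 27.6, 200.3]
ee_rot: [0.044, 0.999, -0.001, -0.001]
contact_force: [0.5, 0.3, 2.5]
gripper_width: 11.9
```

```bash
python3 -c "
from look import *
st();now(2.4,-.2)
look('l20.png',[(2.45,-.24)],box=(306,150,350,210),sc=9,n=6)"
```

```text
t 18.38 case pos [-81.7   -0.24 200.33] f case [0.51 0.31 2.47] w 11.9 j [ 0.39  0.2  -0.38  0.   -0.99 -2.05]
L,s [ 2.464 -0.239] bar [-42.3   0.  179. ] tab [-73.7   0.  206.3]
```

View pics/l20.png

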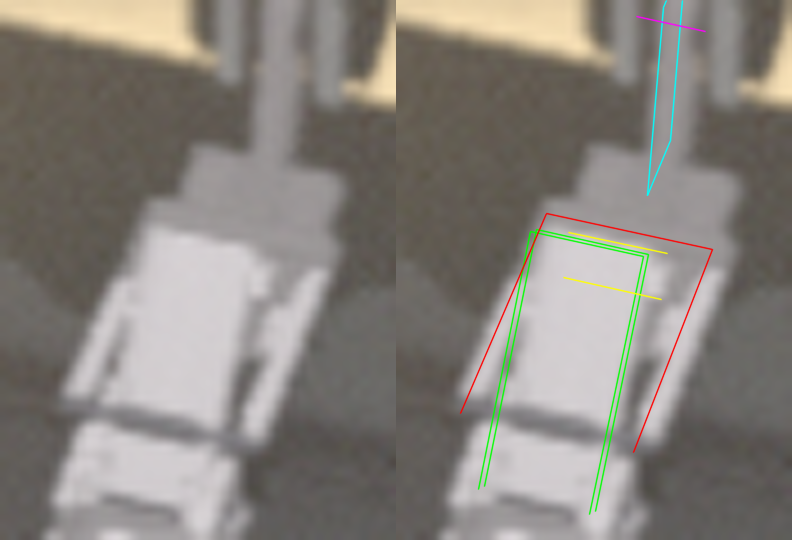

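```bash
python3 -c "
from look import *
a=np.mean([get_image('top').astype(float) for _ in range(3)],0)[...,::-1];cv2.imwrite('pics/tmpT.png',a.astype('uint8'))
overlay('top',C,2.45,-.24,.045,'pics/tt.png',(295,215,365,315),6,'pics/tmpT.png')
b=cv2.resize(a.astype('uint8')[215:315,295:365],None,fx=6,fy=6,interpolation=2)
cv2.imwrite('pics/t21.png',np.hstack([np.clip(b*1.4,0,255).astype('uint8'),cv2.imread('pics/tt.png')][:2])[:, :800])
"
```

```text
(no output)
```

View pics/t21.png

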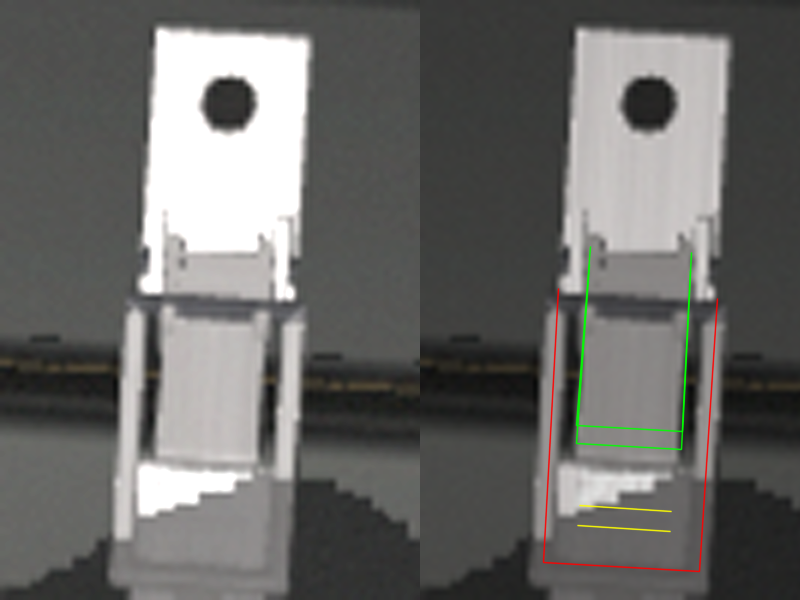

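```bash
python3 -c "
from look import *
a=np.mean([get_image('top').astype(float) for _ in range(6)],0).mean(2);np.save('t22.npy',a)
c=a[285:325,305:350];c=np.clip((c-40)/(150-40),0,1)*255
cv2.imwrite('pics/t22.png',cv2.resize(c.astype('uint8'),None,fx=14,fy=14,interpolation=cv2.INTER_LANCZOS4))
print(a[288:322,312:344].round().astype(int).tolist().__str__().replace('],','],\n'))
"
```

```text
[[68, 68, 81, 137, 149, 134, 58, 35, 63, 123, 133, 133, 134, 135, 135, 136, 135, 138, 136, 137, 138, 138, 136, 133, 132, 125, 51, 50, 55, 132, 148, 141],
 [75, 75, 88, 138, 148, 132, 65, 49, 70, 128, 136, 136, 136, 136, 136, 136, 136, 138, 136, 136, 138, 138, 136, 133, 132, 127, 53, 60, 66, 133, 148, 139],
 [74, 75, 92, 139, 148, 131, 81, 74, 76, 132, 141, 140, 140, 139, 140, 140, 139, 143, 141, 140, 142, 142, 139, 136, 135, 132, 58, 69, 74, 136, 149, 138],
 [74, 75, 100, 141, 149, 131, 96, 102, 93, 122, 124, 128, 131, 132, 135, 138, 141, 146, 144, 145, 148, 150, 146, 143, 139, 131, 63, 74, 80, 137, 150, 137],
 [74, 74, 104, 141, 148, 129, 147, 166, 145, 144, 139, 128, 124, 122, 115, 116, 120, 122, 116, 114, 116, 120, 122, 122, 123, 112, 85, 83, 94, 138, 149, 136],
 [74, 74, 105, 142, 147, 127, 190, 196, 199, 186, 196, 169, 166, 166, 153, 153, 150, 162, 144, 142, 145, 153, 141, 141, 139, 106, 123, 105, 116, 140, 149, 133],
 [73, 74, 119, 142, 145, 128, 190, 196, 199, 197, 213, 211, 218, 217, 220, 215, 209, 218, 218, 214, 218, 220, 178, 168, 169, 108, 102, 100, 103, 130, 137, 122],
 [
[... 3168 characters left out ...]
, 101, 99, 56, 36, 35, 36, 36],
 [36, 37, 36, 35, 80, 98, 100, 94, 92, 89, 88, 87, 81, 88, 89, 91, 90, 89, 90, 90, 101, 102, 102, 102, 103, 101, 99, 51, 37, 37, 36, 37],
 [35, 35, 36, 35, 79, 98, 92, 82, 62, 58, 57, 53, 55, 74, 75, 77, 75, 78, 80, 84, 98, 103, 102, 102, 103, 101, 99, 41, 35, 36, 36, 35],
 [36, 35, 36, 36, 69, 80, 67, 64, 49, 50, 52, 49, 47, 44, 37, 42, 42, 42, 53, 64, 76, 85, 86, 96, 102, 100, 99, 42, 37, 36, 36, 36],
 [37, 38, 38, 40, 45, 41, 40, 42, 46, 49, 48, 46, 44, 43, 43, 42, 42, 40, 39, 36, 34, 40, 43, 69, 83, 85, 91, 41, 34, 36, 36, 36],
 [42, 43, 44, 45, 46, 46, 46, 46, 48, 47, 48, 49, 48, 47, 47, 48, 47, 45, 46, 45, 45, 43, 41, 38, 36, 45, 67, 38, 35, 36, 37, 35]]
```

View pics/t22.png

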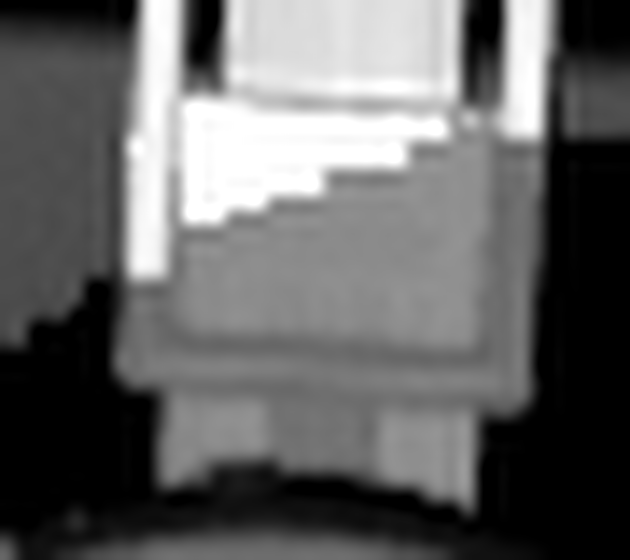

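```bash
python3 -c "
from look import *
def at(n,uv,z):
  o,d=ray(n,uv);p=o+d*(z-o[2])/d[2];return R.from_euler('z',-C[2]).apply(p-[C[0],C[1],0]).round(1)[:2]
for z in (174,178,183):print(z,'bar',at('top',(328.3,310.6),z))
# lever end row
e=at('top',uncrop((212,463),6,[295,215]),212);print('lever end',e)
for L in (2.4,2.5,2.6):
  q=PIV+50*np.array([np.cos(L),0,np.sin(L)]);print(L,q, (proj('top',W(q,C))[0]+.5-[295,215])*6-.5)
print('lip front row',at('top',(328,303.7),188), 'speckle',at('top',(328,293.4),188),at('top',(328,299.6),188))
"
```

```text
174 bar [-44.5  -0.3]
178 bar [-44.3  -0.3]
183 bar [-44.1  -0.4]
lever end [-18.9  -1. ]
2.4 [-11.86968578   0.         215.77315903] [209.15552016 429.44691922]
2.5 [-15.05718078   0.         211.92360721] [208.29319323 444.49005065]
2.6 [-17.84443767   0.         207.77506859] [207.5595855  457.44161356]
lip front row [-34.9   0.6] speckle [-21.7   1.4] [-29.6   0.9]
```

>>> {"op": "jog_arm", "data": {"increments": [[-0.001, 0, 0, 0], [-0.002, 0, 0, 0], [-0.003, 0, 0, 0], [-0.003, 0, 0, 0], [-0.003, 0, 0, 0]]}}

```text
clock: 19.75
position: [491.9, 27.2, 199.3]
ee_rot: [0.044, 0.999, -0.001, -0.004]
contact_force: [-5.6, 3.7, 4.7]
gripper_width: 11.2
```

```bash
cat >> look.py <<'E'
def lookt(name,hyp=None,box=(295,240,365,330),sc=6.5,n=3,g=1.4):
    a=np.mean([get_image('top').astype(float) for _ in range(n)],0)[...,::-1];a=255*np.clip(a/200,0,1)**.6
    cv2.imwrite('pics/tmp.png',a.astype('uint8'));x0,y0,x1,y1=box
    o=[cv2.resize(a.astype('uint8')[y0:y1,x0:x1],None,fx=sc,fy=sc,interpolation=2)]
    if hyp:
        overlay('top',C,hyp[0],hyp[1],.045,'pics/tmp2.png',box,sc,'pics/tmp.png');o=[cv2.imread('pics/tmp2.png')]
    cv2.imwrite('pics/'+name,np.hstack(o))
def at(n,uv,z):
    o,d=ray(n,uv);p=o+d*(z-o[2])/d[2];return R.from_euler('z',-C[2]).apply(p-[C[0],C[1],0]).round(1)[:2]
E
python3 -c "
from look import *
st();lookt('t23.png',None)
s=read_state();print(s['wrist_torque'].round(2))"
```

```text
t 19.75 case pos [-81.82  -0.74 199.28] f case [-5.93  3.18  4.66] w 11.2 j [ 0.38  0.21 -0.38 -0.   -0.99 -2.04]
[ 1.07  1.21 -0.02]
```

View pics/t23.png

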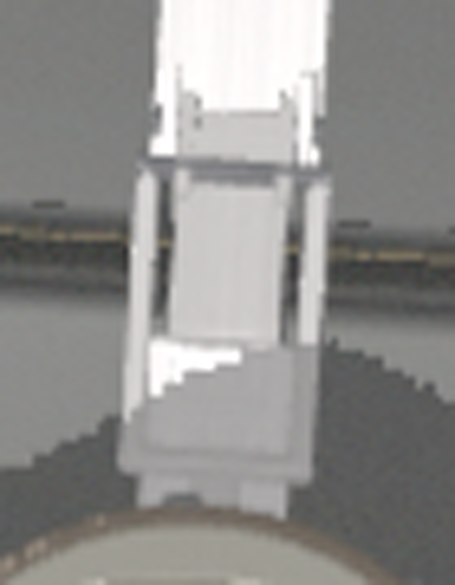

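```bash
python3 -c "
from look import *
for z in (170,176,183,190):
  for x in (-70.7,-81.7):
    print(z,x,[(proj('scene',W([x,y,z],C))[0]).round(1) for y in (-8,8)])
print('obs',uncrop((230,85),9,[306,150]),uncrop((330,105),9,[306,150]))
"
```

```text
170 -70.7 [array([331.3, 164.8]), array([339.9, 166.7])]
170 -81.7 [array([332.9, 160.1]), array([341.4, 162. ])]
176 -70.7 [array([331.3, 162.8]), array([339.9, 164.7])]
176 -81.7 [array([332.9, 158.1]), array([341.4, 160. ])]
183 -70.7 [array([331.3, 160.5]), array([339.9, 162.3])]
183 -81.7 [array([332.9, 155.7]), array([341.5, 157.6])]
190 -70.7 [array([331.3, 158.1]), array([340., 160.])]
190 -81.7 [array([332.9, 153.4]), array([341.5, 155.2])]
obs [331.11111111 159.        ] [342.22222222 161.22222222]
```

The tool won't move towards +x, although the top view shows the bar 6 mm outside the lip and the lever at its stop (about 2.6). The boss also sits off-centre in the pads. I'll let go, back away, and look with nothing in the way.

>>> {"op": "jog_arm", "data": {"increments": [[0.001, 0, 0, 0], [0.001, 0, 0, 0], [0.001, 0, 0, 0]], "hand": -0.3}}

```text
clock: 20.27
position: [490.7, 26.9, 198.9]
ee_rot: [0.044, 0.999, -0.001, -0.005]
contact_force: [-0.3, 0.1, 0.8]
gripper_width: 29.6
```

```bash
python3 -c "
from look import *
st();look('l24.png',[],box=(290,110,370,210),sc=6)"
```

```text
t 20.27 case pos [-83.06  -1.08 198.89] f case [-0.35  0.11  0.85] w 29.6 j [ 0.39  0.21 -0.38 -0.   -0.99 -2.04]
```

View pics/l24.png

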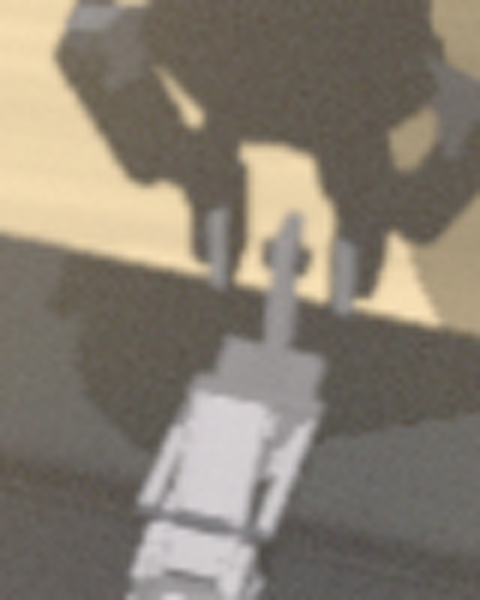

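```bash
python3 -c "
from look import *
uv=uncrop((286,257),6,[290,110]);bar=None
for L in (2.4,2.5,2.58,2.6):
  r=least_squares(lambda v:proj('scene',W(latch(L,v[0])['tab'],C))[0]-uv,[-.2]);l=latch(L,r.x[0])
  print(L,r.x,r.fun.round(2),l['tab'].round(1),l['bar'].round(1))
for z in (200,205,210,215):print(z,at('scene',uv,z))
"
```

```text
2.4 [-0.24843079] [-1.23  0.07] [-73.1   0.  206. ] [-41.4   0.  178.9]
2.5 [-0.25637176] [-1.05  0.05] [-74.3   0.  204.5] [-42.5   0.  177.7]
2.58 [-0.26075153] [-0.92  0.04] [-75.2   0.  203.4] [-43.3   0.  176.7]
2.6 [-0.26157076] [-0.89  0.04] [-75.4   0.  203.1] [-43.5   0.  176.5]
200 [-78.3   0.9]
205 [-74.5   1.9]
210 [-70.8   2.8]
215 [-67.    3.8]
```

>>> {"op": "jog_arm", "data": {"increments": [[0, 0, -0.03, 0], [0, 0, -0.07, 0], [0.05, 0, -0.1, 0], [0.1, 0, -0.1, 0], [0.1, 0, -0.1, 0]]}}

```text
clock: 21.1
position: [389.7, 35.8, 301.0]
ee_rot: [0.043, 0.999, -0.0, -0.004]
contact_force: [0.3, 0.3, -0.1]
gripper_width: 30.0
```

```bash
python3 -c "
from look import *
st()
T=np.mean([get_image('top').astype(float) for _ in range(5)],0);S=np.mean([get_image('scene').astype(float) for _ in range(5)],0)
np.save('T25.npy',T);np.save('S25.npy',S)
a=np.clip(T[255:330,305:350,::-1]/255,0,1)**1.5*255;b=np.clip(S[135:210,305:355,::-1]/170,0,1)**.7*255
cv2.imwrite('pics/c25.png',np.hstack([cv2.resize(x.astype('uint8'),None,fx=8,fy=8,interpolation=cv2.INTER_LANCZOS4) for x in (a,b)]))
"
```

```text
t 21.1 case pos [-184.37   -1.12  300.96] f case [ 0.29  0.3  -0.09] w 30.0 j [ 0.51 -0.07 -0.41 -0.   -1.23 -2.17]
```

View pics/c25.png

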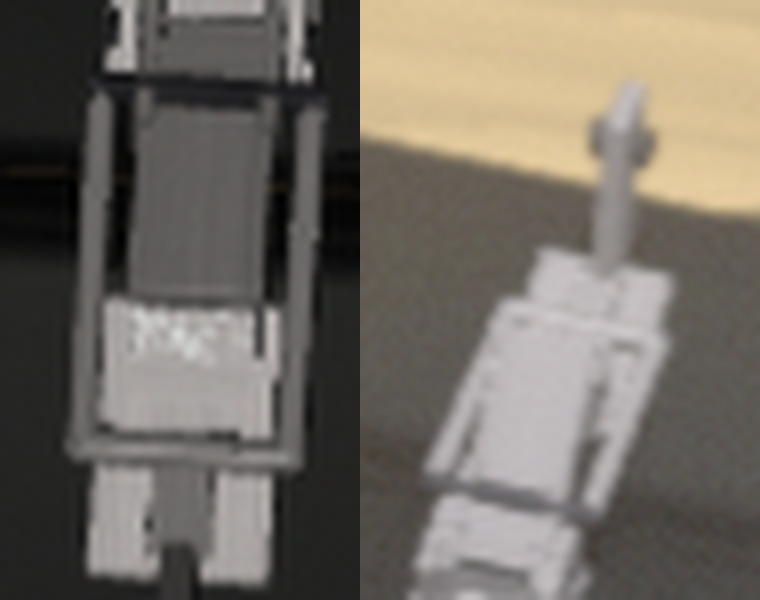

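```bash
python3 -c "
from look import *
t=lambda p:uncrop(p,8,[305,255]);s=lambda p:uncrop((p[0]-360,p[1]),8,[305,135])
cc=lambda P:R.from_euler('z',-C[2]).apply(P-[C[0],C[1],0]).round(1)
for a,b in [((187,453.5),(583,322)),((300,458),(500,306)),((75,446),(663,341))]:
  p,e=tri(t(a),s(b));print('bar',cc(p),round(e,2))
print('boss', [at('scene',s((622,141)),z) for z in (200,204,208)])
print('leverend',[at('top',t((197,297)),z) for z in (205,208,212)])
print('lip rear/speckle',at('top',t((190,303)),188),at('top',t((190,362)),188),'plate front',at('top',t((180,578)),169))
obs=[('top',t((187,453.5)),'bar'),('scene',s((583,322)),'bar'),('scene',s((622,141)),'tab')]
for dx in (0,-1,-2):
  c=(C[0]+dx*.996,C[1],C[2])
  r=least_squares(lambda v:np.concatenate([(proj(n,W(latch(*v)[k],c))[0]-uv)[1:] for n,uv,k in obs]),[2.5,-.2]);print(dx,r.x.round(3),r.fun.round(2),latch(*r.x)['bar'].round(1),latch(*r.x)['tab'].round(1))
import numpy as np
T=np.load('T25.npy').mean(2);print(T[290:314,322:336].round().astype(int).tolist().__str__().replace('],','],\n'))
"
```

```text
bar [-45.4   0.5 176.1] 0.88
bar [-45.  -18.3 176. ] 0.38
bar [-45.4  18.9 175.7] 0.86
boss [array([-78.8,   0.9]), array([-75.8,   1.6]), array([-72.8,   2.4])]
leverend [array([-19. ,  -0.1]), array([-18.9,  -0.1]), array([-18.8,  -0.1])]
lip rear/speckle [-20.4   1. ] [-29.9   0.5] plate front [-66.3   0. ]
0 [ 2.779 -0.248] [ 0.01  0.19 -0.18] [-45.4   0.  175.4] [-76.9   0.  202.5]
-1 [ 2.695 -0.264] [ 0.01  0.19 -0.18] [-44.4   0.  175.4] [-76.4   0.  202. ]
-2 [ 2.616 -0.278] [ 0.01  0.19 -0.18] [-43.4   0.  175.4] [-75.8   0.  201.5]
[[134, 134, 134, 133, 134, 134, 134, 139, 135, 136, 137, 138, 134, 131],
 [126, 131, 133, 136, 137, 138, 140, 144, 142, 141, 143, 144, 138, 133],
 [129, 116, 118, 122, 114, 113, 115, 118, 113, 112, 116, 121, 126, 125],
 [189, 156, 160, 162, 138, 144, 143, 147, 135, 132, 141, 149, 144, 144],
 [221, 207, 209, 206, 192, 205, 195, 191, 194, 191, 206, 201, 182, 180],
 [209, 217, 210, 214, 199, 208, 195, 191, 199, 196, 190, 193, 197, 194],
 [208, 211, 202, 193, 212, 225, 200, 197, 208, 209, 192, 193, 199, 197],
 [216, 197, 202, 195, 209, 222, 211, 215,
[... 499 characters left out ...]
2, 193, 192, 191, 193, 193, 192, 192, 193],
 [193, 193, 191, 191, 189, 193, 193, 193, 191, 192, 193, 195, 193, 194],
 [193, 193, 189, 190, 188, 191, 191, 192, 189, 188, 190, 195, 193, 192],
 [193, 192, 188, 189, 188, 191, 190, 192, 189, 189, 191, 194, 193, 192],
 [173, 176, 172, 172, 170, 172, 176, 176, 174, 165, 168, 171, 169, 191],
 [119, 126, 127, 125, 122, 120, 134, 133, 129, 104, 102, 101, 101, 170],
 [153, 151, 153, 149, 147, 145, 141, 138, 137, 134, 130, 126, 113, 124],
 [171, 170, 170, 164, 163, 161, 155, 157, 157, 156, 154, 151, 133, 152],
 [132, 133, 132, 135, 137, 139, 140, 148, 151, 153, 155, 156, 164, 166],
 [157, 155, 133, 135, 136, 138, 139, 136, 136, 127, 144, 148, 136, 139]]
```

Clear view. By triangulation the bar is at about (-45.4, 176) in my frame, already below the lip underside. The lever is at its 2.6 stop, which puts my case origin about 2 mm too far in +x. So the bar was resting on the plate while I pushed. I'll regrasp centred on the boss, lift slightly, then draw it in.

```bash
cat >> go.py <<'E'
C=(571.6,20.8,-.088)
OFF=[0.,2.]
E
python3 -c "
from look import *
import go
print(go.C, at('top',uncrop((190,362),8,[305,255]),188))
go.go(W([-75.8,0,240],go.C)[0]); go.go(W([-75.8,0,200],go.C)[0])
"
```

```text
(571.6, 20.8, -0.088) [-28.    0.5]
shift m [-0.1044  0.0008  0.0587] turn deg -0.04 tilt [-0.01   -0.0026 -0.9999] pos [392.6  36.1 299.7] f [ 0.06 -0.41 -0.45]
shift m [-0.1048  0.0009  0.0987] turn deg -0.04 tilt [-0.01   -0.0026 -0.9999] pos [392.6  36.1 299.7] f [ 0.06 -0.41 -0.45]
```

>>> {"op": "jog_arm", "data": {"increments": [[-0.04, 0.0, 0.02, 0], [-0.08, 0.0, 0.04, 0], [-0.104, 0.0008, 0.0587, 0], [-0.1045, 0.0008, 0.08, 0], [-0.1048, 0.0008, 0.0987, 0], [-0.1048, 0.0008, 0.0987, 0], [-0.1048, 0.0008, 0.0987, 0]]}}

```text
clock: 22.48
position: [496.7, 27.4, 200.7]
ee_rot: [0.044, 0.999, -0.001, -0.004]
contact_force: [0.8, 0.1, 0.3]
gripper_width: 30.0
```

```bash
python3 -c "
from look import *
st();look('l26.png',[],box=(290,110,370,210),sc=6)"
```

```text
t 22.48 case pos [-7.5150e+01  4.0000e-02  2.0068e+02] f case [0.76 0.18 0.32] w 30.0 j [ 0.38  0.22 -0.36 -0.   -1.   -2.04]
```

View pics/l26.png

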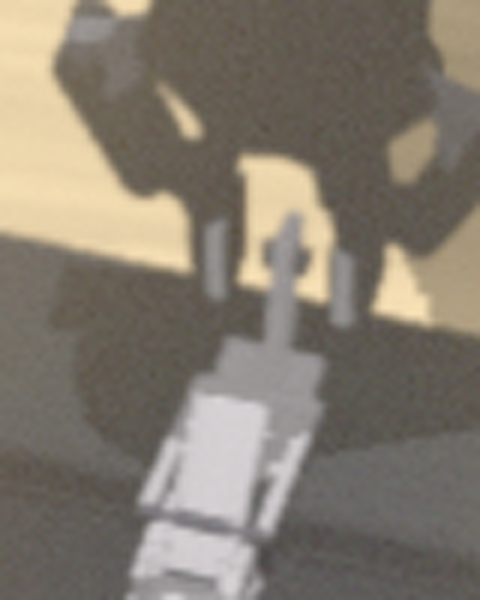

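>>> {"op": "jog_arm", "data": {"increments": [[0, 0, 0, 0], [0, 0, 0, 0], [0, 0, 0, 0], [0, 0, 0, 0]], "hand": -1}}

```text
clock: 23.18
position: [496.5, 27.5, 201.2]
ee_rot: [0.044, 0.999, -0.001, -0.004]
contact_force: [-1.1, -0.1, 2.3]
gripper_width: 11.7
```

```bash
python3 -c "
from look import *
st();now(2.55,-.27)
b=latch(*ik((tcp()[0],tcp()[2]+2),2.5,-.2))['bar'];planb([(b[0],b[2]+2)],2.5,-.2)"
```

```text
t 23.18 case pos [-7.5370e+01  6.0000e-02  2.0118e+02] f case [-1.08 -0.16  2.27] w 11.7 j [ 0.38  0.21 -0.36 -0.   -1.   -2.04]
L,s [ 2.594 -0.262] bar [-43.4   0.  176.5] tab [-75.4   0.  203.2]
bar (np.float64(-43.39523722432549), np.float64(178.5390887866126)) L,s [ 2.55 -0.23]
[-0.0007, -0.0001, -0.0029]
```

>>> {"op": "jog_arm", "data": {"increments": [[-0.0003, 0, -0.0015, 0], [-0.0007, 0, -0.0028, 0], [-0.0007, 0, -0.0028, 0]]}}

```text
clock: 23.55
position: [496.8, 27.4, 203.7]
ee_rot: [0.044, 0.999, -0.001, -0.005]
contact_force: [-1.2, -0.4, 0.1]
gripper_width: 11.4
```

```bash
python3 -c "
from look import *
st();now(2.55,-.27)
b=latch(*ik((tcp()[0],tcp()[2]+2),2.5,-.2))['bar'];planb([(b[0]+d,178.3) for d in (0,2,4,6)],2.5,-.2)"
```

```text
t 23.55 case pos [-7.506e+01 -2.000e-02  2.037e+02] f case [-1.17 -0.51  0.06] w 11.4 j [ 0.38  0.21 -0.36 -0.   -1.01 -2.04]
L,s [ 2.597 -0.233] bar [-43.8   0.  178.2] tab [-75.1   0.  205.7]
bar (np.float64(-43.848584132412775), 178.3) L,s [ 2.59 -0.23]
bar (np.float64(-41.848584132412775), 178.3) L,s [ 2.44 -0.25]
bar (np.float64(-39.848584132412775), 178.3) L,s [ 2.3  -0.27]
bar (np.float64(-37.848584132412775), 178.3) L,s [ 2.16 -0.28]
[-0.0, 0.0, -0.0002]
[-0.0014, 0.0, 0.0005]
[-0.003, 0.0, 0.001]
[-0.0047, 0.0, 0.0014]
```

Now draw it in 3 mm, keeping z level.

>>> {"op": "jog_arm", "data": {"increments": [[-0.001, 0, 0.0, 0], [-0.002, 0, 0.0, 0], [-0.003, 0, 0.0, 0], [-0.003, 0, 0, 0]]}}

```text
clock: 24.05
position: [496.8, 27.0, 202.4]
ee_rot: [0.045, 0.999, -0.002, -0.008]
contact_force: [-8.1, 3.5, 2.2]
gripper_width: 11.7
```

```bash
python3 -c "
from look import *
st();now(2.4,-.27);lookt('t27.png')"
```

```text
t 24.05 case pos [-75.02  -0.39 202.37] f case [-8.42  2.72  2.21] w 11.7 j [ 0.38  0.22 -0.35 -0.   -1.01 -2.04]
L,s [ 2.572 -0.251] bar [-43.3   0.  177.4] tab [-75.    0.  204.4]
```

View pics/t27.png

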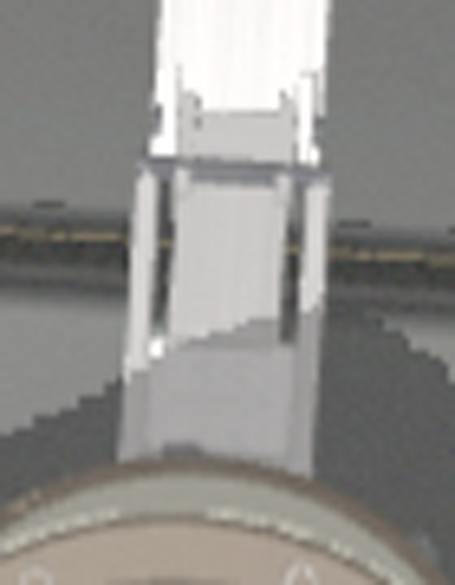

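>>> {"op": "jog_arm", "data": {"increments": [[-0.002, 0, -0.0005, 0], [-0.004, 0, -0.001, 0], [-0.006, 0, -0.001, 0], [-0.006, 0, -0.001, 0]]}}

```text
clock: 24.7
position: [501.0, 26.6, 202.5]
ee_rot: [0.045, 0.999, -0.002, -0.011]
contact_force: [-6.5, 2.4, 0.7]
gripper_width: 11.6
```

```bash
python3 -c "
from look import *
st();now(2.4,-.27);print(read_state()['ee_rot'].round(4))"
```

```text
t 24.7 case pos [-70.8   -0.38 202.5 ] f case [-6.7   1.81  0.7 ] w 11.6 j [ 0.37  0.23 -0.34 -0.01 -1.02 -2.03]
L,s [ 2.195 -0.279] bar [-38.4   0.  178.4] tab [-70.8   0.  204.5]
[ 0.0449  0.9989 -0.0017 -0.0106]
```

```bash
python3 -c "
from look import *
look('l28.png',[(2.195,-.279)],box=(300,130,355,210),sc=7,n=3)"
```

```text
(no output)
```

View pics/l28.png

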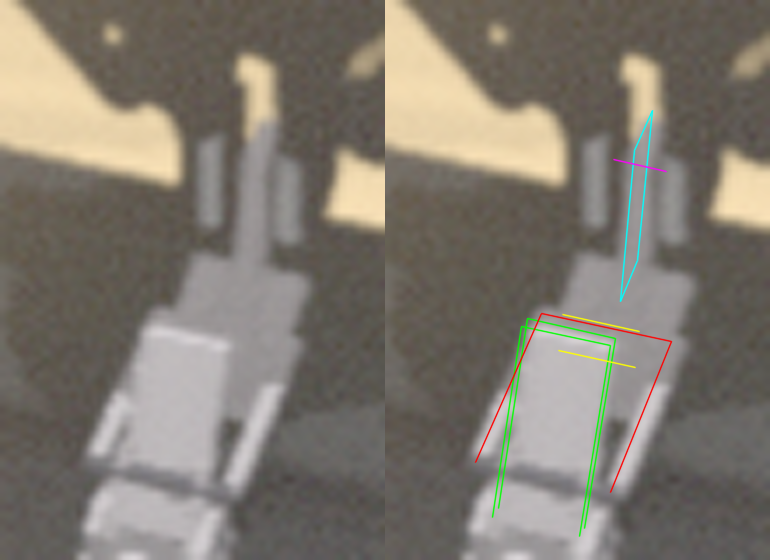

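```bash
python3 -c "
from look import *
planb([(-37,178),(-35,178),(-33,177.8),(-31,177.8),(-29,177.8)],2.1,-.28)"
```

```text
bar (-37, 178) L,s [ 2.11 -0.29]
bar (-35, 178) L,s [ 1.97 -0.3 ]
bar (-33, 177.8) L,s [ 1.83 -0.3 ]
bar (-31, 177.8) L,s [ 1.69 -0.3 ]
bar (-29, 177.8) L,s [ 1.53 -0.29]
[-0.001, 0.0004, 0.0009]
[-0.0029, 0.0004, 0.0011]
[-0.0047, 0.0004, 0.0014]
[-0.0068, 0.0004, 0.0012]
[-0.009, 0.0004, 0.0009]
```

>>> {"op": "jog_arm", "data": {"increments": [[-0.0015, 0.0002, 0.0003, 0], [-0.003, 0.0004, 0.0006, 0], [-0.0045, 0.0004, 0.0008, 0], [-0.0055, 0.0004, 0.0008, 0], [-0.0055, 0.0004, 0.0008, 0]]}}

```text
clock: 25.48
position: [505.4, 26.5, 201.2]
ee_rot: [0.045, 0.999, -0.002, -0.012]
contact_force: [-5.0, 0.9, 0.4]
gripper_width: 11.3
```

```bash
python3 -c "
from look import *
st();now(2.0,-.27);planb([(-33,177.8),(-31,177.8),(-29,177.8)],2.1,-.28);lookt('t29.png',box=(295,250,365,330))"
```

```text
t 25.48 case pos [-6.6400e+01 -1.6000e-01  2.0123e+02] f case [-5.05  0.41  0.42] w 11.3 j [ 0.37  0.24 -0.33 -0.01 -1.03 -2.03]
L,s [ 1.86  -0.301] bar [-33.4   0.  177.9] tab [-66.4   0.  203.2]
bar (-33, 177.8) L,s [ 1.83 -0.3 ]
bar (-31, 177.8) L,s [ 1.69 -0.3 ]
bar (-29, 177.8) L,s [ 1.53 -0.29]
[-0.0003, 0.0002, 0.0001]
[-0.0024, 0.0002, -0.0]
[-0.0047, 0.0002, -0.0004]
```

View pics/t29.png

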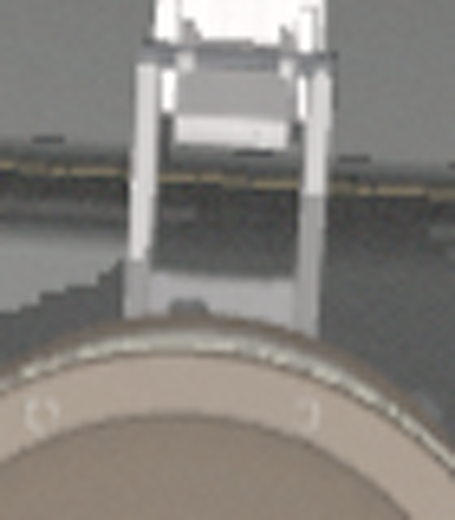

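```bash
python3 -c "
from look import *
import go
def atc(n,uv,z):
    o,d=ray(n,uv);p=o+d*(z-o[2])/d[2];return R.from_euler('z',-go.C[2]).apply(p-[go.C[0],go.C[1],0]).round(1)[:2]
for y in (118,148):print(atc('top',uncrop((235,y),6.5,[295,250]),230))
for L in (1.7,1.8,1.9,2.0):
  e=PIV+50*np.array([np.cos(L),0,np.sin(L)]);n=np.array([-np.sin(L),0,np.cos(L)])*3;print(L,(e-n).round(1),(e+n).round(1))
"
```

```text
[12.8 -0.2]
[ 7.1 -0.5]
1.7 [ 21.5   0.  232. ] [ 15.6   0.  231.2]
1.8 [ 16.6   0.  231.4] [ 10.7   0.  230. ]
1.9 [ 11.7   0.  230.3] [  6.    0.  228.3]
2.0 [  6.9   0.  228.7] [  1.5   0.  226.2]
```

>>> {"op": "jog_arm", "data": {"increments": [[-0.0015, 0.0002, 0, 0], [-0.003, 0.0002, -0.0002, 0], [-0.0045, 0.0002, -0.0002, 0], [-0.0045, 0.0002, -0.0002, 0]]}}

```text
clock: 26.12
position: [509.1, 26.2, 201.0]
ee_rot: [0.045, 0.999, -0.002, -0.013]
contact_force: [-4.4, 0.5, 1.7]
gripper_width: 11.4
```

```bash
python3 -c "
from look import *
st();now(1.8,-.27);planb([(-30,177.8),(-28,177.8)],1.7,-.28)"
```

```text
t 26.12 case pos [-6.2740e+01 -1.2000e-01  2.0103e+02] f case [-4.43  0.09  1.72] w 11.4 j [ 0.37  0.24 -0.32 -0.01 -1.03 -2.02]
L,s [ 1.598 -0.299] bar [-29.8   0.  177.6] tab [-62.7   0.  203. ]
bar (-30, 177.8) L,s [ 1.61 -0.3 ]
bar (-28, 177.8) L,s [ 1.44 -0.28]
[0.0001, 0.0001, -0.0003]
[-0.0022, 0.0001, -0.0008]
```

>>> {"op": "jog_arm", "data": {"increments": [[-0.0015, 0.0001, -0.0003, 0], [-0.003, 0.0001, -0.0005, 0], [-0.003, 0.0001, -0.0005, 0]]}}

```text
clock: 26.5
position: [510.1, 26.0, 201.2]
ee_rot: [0.045, 0.999, -0.002, -0.015]
contact_force: [-8.2, 2.3, 2.9]
gripper_width: 11.8
```

```bash
python3 -c "
from look import *
st();now(1.6,-.27);lookt('t30.png',box=(295,235,365,315));look('l30.png',[(1.5,-.29)],box=(300,130,355,210),sc=7,n=3)"
```

```text
t 26.5 case pos [-61.71  -0.25 201.17] f case [-8.34  1.6   2.88] w 11.8 j [ 0.36  0.25 -0.32 -0.01 -1.04 -2.02]
L,s [ 1.524 -0.294] bar [-28.9   0.  177.6] tab [-61.7   0.  203.2]
```

View pics/t30.png

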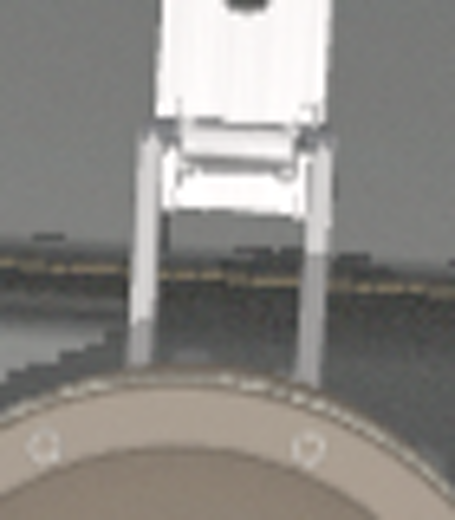

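View pics/l30.png

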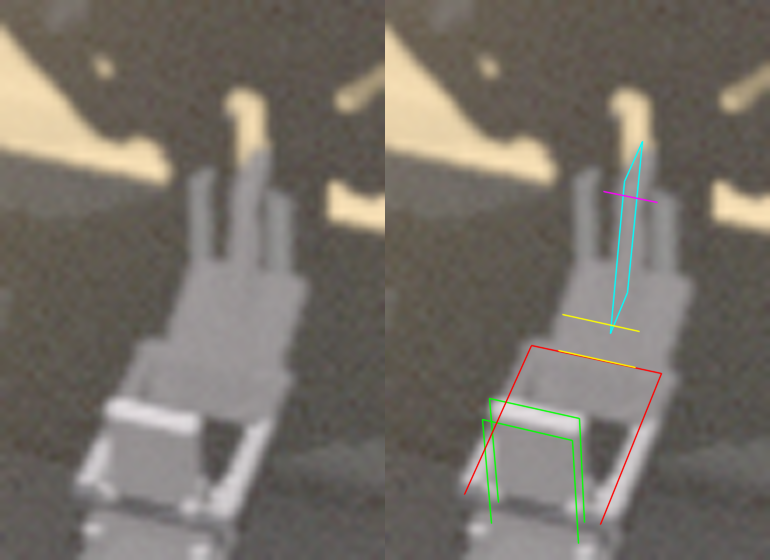

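Force in x rises on the post with the bar at about x=-28.9, z=177.6, so the bar looks hooked. Next is a gentle lift test to confirm it is under the lip.

>>> {"op": "jog_arm", "data": {"increments": [[0.0015, 0, -0.002, 0], [0.0015, 0, -0.004, 0], [0.0015, 0, -0.007, 0], [0.0015, 0, -0.007, 0]]}}

```text
clock: 27.3
position: [510.4, 26.3, 209.0]
ee_rot: [0.045, 0.999, -0.002, -0.013]
contact_force: [4.0, -1.7, -1.5]
gripper_width: 12.0
```

```bash
python3 -c "
from look import *
st();now(1.6,-.27)"
```

```text
t 27.3 case pos [-6.1430e+01  8.0000e-02  2.0898e+02] f case [ 4.13 -1.37 -1.5 ] w 12.0 j [ 0.37  0.24 -0.31 -0.01 -1.05 -2.02]
L,s [ 1.576 -0.21 ] bar [-30.9   0.  182.7] tab [-61.4   0.  211. ]
```

>>> {"op": "jog_arm", "data": {"increments": [[0, 0, -0.0015, 0], [0, 0, -0.003, 0], [0, 0, -0.003, 0]]}}

```text
clock: 27.68
position: [510.4, 26.3, 210.3]
ee_rot: [0.045, 0.999, -0.002, -0.014]
contact_force: [6.3, -1.7, -9.4]
gripper_width: 11.4
```

```bash
python3 -c "
from look import *
st();now(1.6,-.27)"
```

```text
t 27.68 case pos [-6.1400e+01  1.1000e-01  2.1029e+02] f case [ 6.45 -1.09 -9.43] w 11.4 j [ 0.36  0.24 -0.3  -0.01 -1.06 -2.02]
L,s [ 1.591 -0.196] bar [-31.2   0.  183.6] tab [-61.4   0.  212.3]
```

The lip stops the bar (−9.4 N), so it is hooked. I'll return to mid-play and let go of the tab.

>>> {"op": "jog_arm", "data": {"increments": [[-0.001, 0, 0.002, 0], [-0.0015, 0, 0.0045, 0], [-0.0015, 0, 0.0045, 0], [-0.0015, 0, 0.0045, 0]]}}

```text
clock: 28.18
position: [510.2, 26.0, 205.4]
ee_rot: [0.046, 0.999, -0.002, -0.016]
contact_force: [-5.5, 1.5, 0.8]
gripper_width: 11.6
```

>>> {"op": "jog_arm", "data": {"increments": [[0, 0, 0, 0], [0, 0, 0, 0], [0, 0, -0.02, 0], [0, 0, -0.06, 0], [0.05, 0, -0.08, 0], [0.1, 0, -0.08, 0], [0.13, 0, -0.08, 0], [0.13, 0, -0.08, 0]], "hand": -0.3}}

```text
clock: 29.18
position: [382.4, 38.0, 290.5]
ee_rot: [0.045, 0.999, -0.001, -0.014]
contact_force: [2.2, -0.0, 0.3]
gripper_width: 30.2
```

```bash
python3 -c "
from look import *
st()
T=np.mean([get_image('top').astype(float) for _ in range(4)],0);S=np.mean([get_image('scene').astype(float) for _ in range(4)],0)
a=np.clip(T[240:315,305:350,::-1]/255,0,1)**1.2*255;b=np.clip(S[135:210,305:355,::-1]/170,0,1)**.7*255
cv2.imwrite('pics/c31.png',np.hstack([cv2.resize(x.astype('uint8'),None,fx=8,fy=8,interpolation=cv2.INTER_LANCZOS4) for x in (a,b)]))
"
```

```text
t 29.18 case pos [-189.93    0.54  290.54] f case [2.16 0.19 0.32] w 30.2 j [ 0.52 -0.06 -0.43 -0.01 -1.23 -2.17]
```

View pics/c31.png

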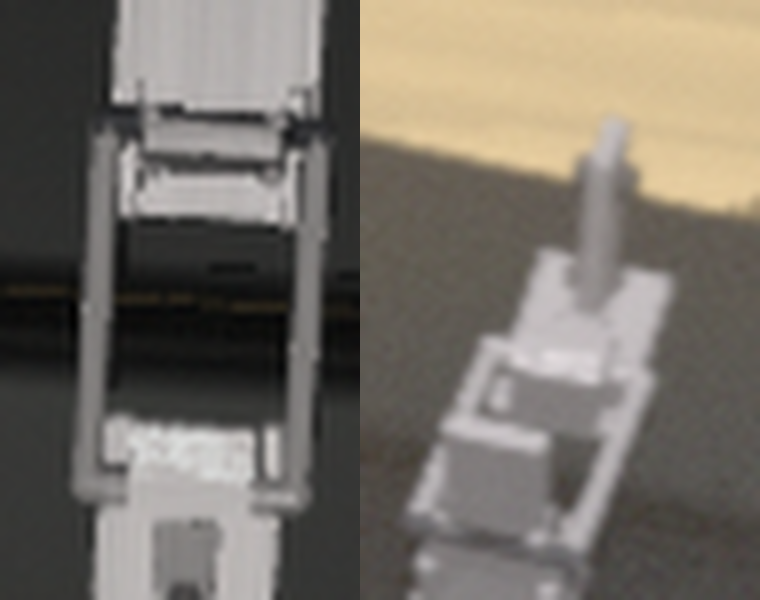

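Hooked: in the top crop the lip (y 420–510) covers the bar, and the bar's ends stick out at (85,490) and (290,497). Next I'll shut the gripper and bring it up on the -x side of the lever.

```bash
cat >> go.py <<'E'
def cgo(pts):
    s=read_state();Rm=R.from_quat(s['ee_rot']).as_matrix()
    for p in pts: print(np.round(p,1).tolist(),'->',(Rm.T@(W(p,C)[0]-s['position'])/1000).round(4).tolist())
    print('tilt',Rm[:,2].round(3))
def corner(L,r=40):
    P=PIV+r*np.array([np.cos(L),0,np.sin(L)])+3*np.array([-np.sin(L),0,np.cos(L)]);return [P[0]-11,0,P[2]+17]
E
python3 -c "
from go import *
cgo([[2,0,290],[2,0,239],corner(1.55),corner(1.2)])"
```

```text
[2, 0, 290] -> [-0.1904, 0.0, -0.007]
[2, 0, 239] -> [-0.192, 0.0003, 0.044]
[11.8, 0.0, 239.1] -> [-0.2018, 0.0004, 0.0436]
[25.7, 0.0, 237.4] -> [-0.2157, 0.0004, 0.0449]
tilt [-0.032 -0.003 -0.999]
```

>>> {"op": "jog_arm", "data": {"increments": [[-0.05, 0, -0.007, 0], [-0.1, 0, -0.007, 0], [-0.15, 0, -0.007, 0], [-0.1905, 0, -0.007, 0], [-0.191, 0, 0.01, 0], [-0.192, 0, 0.035, 0], [-0.192, 0, 0.044, 0], [-0.192, 0, 0.044, 0]], "hand": -1}}

```text
clock: 30.58
position: [573.6, 20.1, 238.5]
ee_rot: [0.046, 0.999, -0.003, -0.017]
contact_force: [0.2, -0.2, 0.2]
gripper_width: -0.1
```

```bash
python3 -c "
from look import *
st();look('l32.png',[],box=(290,110,370,210),sc=6,n=2)
cgo([corner(L) for L in (1.55,1.4,1.25,1.1,.95,.8)])"
```

```text
t 30.57 case pos [  2.06  -0.48 238.49] f case [ 0.24 -0.19  0.2 ] w -0.1 j [ 0.31  0.32 -0.11 -0.01 -1.17 -1.97]
[11.8, 0.0, 239.1] -> [-0.0092, 0.0002, 0.0007]
[17.8, 0.0, 238.9] -> [-0.0152, 0.0002, 0.0006]
[23.8, 0.0, 237.9] -> [-0.0212, 0.0003, 0.0015]
[29.5, 0.0, 236.0] -> [-0.027, 0.0003, 0.0032]
[34.8, 0.0, 233.3] -> [-0.0324, 0.0003, 0.0058]
[39.7, 0.0, 229.8] -> [-0.0374, 0.0004, 0.0091]
tilt [-0.03  -0.003 -1.   ]
```

View pics/l32.png

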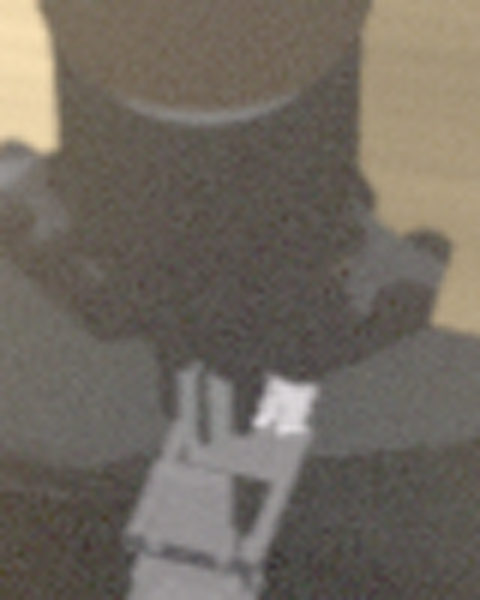

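>>> {"op": "jog_arm", "data": {"increments": [[-0.005, 0, 0.0005, 0], [-0.0092, 0, 0.0007, 0], [-0.0152, 0, 0.0006, 0], [-0.0212, 0, 0.0015, 0], [-0.0212, 0, 0.0015, 0]]}}

```text
clock: 31.3
position: [595.8, 18.4, 238.0]
ee_rot: [0.046, 0.999, -0.002, -0.015]
contact_force: [-0.7, -0.0, 1.3]
gripper_width: -0.2
```

```bash
python3 -c "
from look import *
st()
cgo([corner(L) for L in (1.25,1.1,.95,.8,.65)])"
```

```text
t 31.3 case pos [ 24.34  -0.29 238.03] f case [-0.72 -0.07  1.3 ] w -0.2 j [ 0.3   0.36 -0.06 -0.01 -1.18 -1.96]
[23.8, 0.0, 237.9] -> [0.0006, 0.0003, 0.0001]
[29.5, 0.0, 236.0] -> [-0.0052, 0.0003, 0.0019]
[34.8, 0.0, 233.3] -> [-0.0106, 0.0004, 0.0044]
[39.7, 0.0, 229.8] -> [-0.0156, 0.0004, 0.0078]
[44.0, 0.0, 225.6] -> [-0.02, 0.0004, 0.0118]
tilt [-0.03  -0.003 -1.   ]
```

>>> {"op": "jog_arm", "data": {"increments": [[-0.0028, 0, 0.0008, 0], [-0.0052, 0, 0.0019, 0], [-0.008, 0, 0.003, 0], [-0.0106, 0, 0.0044, 0], [-0.0106, 0, 0.0044, 0]]}}

```text
clock: 31.92
position: [606.9, 17.3, 233.9]
ee_rot: [0.046, 0.999, -0.002, -0.014]
contact_force: [-2.1, 1.0, 4.7]
gripper_width: -0.4
```

```bash
python3 -c "
from look import *
st();look('l33.png',[],box=(290,110,370,210),sc=6,n=2)
cgo([corner(L) for L in (.95,.8,.65,.5,.4,.3)])"
```

```text
t 31.93 case pos [ 35.49  -0.35 233.91] f case [-2.18  0.78  4.74] w -0.4 j [ 0.29  0.38 -0.04 -0.01 -1.18 -1.95]
[34.8, 0.0, 233.3] -> [0.0006, 0.0003, 0.0006]
[39.7, 0.0, 229.8] -> [-0.0043, 0.0004, 0.004]
[44.0, 0.0, 225.6] -> [-0.0088, 0.0004, 0.008]
[47.7, 0.0, 220.8] -> [-0.0125, 0.0005, 0.0127]
[49.7, 0.0, 217.3] -> [-0.0146, 0.0005, 0.0161]
[51.3, 0.0, 213.7] -> [-0.0164, 0.0005, 0.0197]
tilt [-0.028 -0.003 -1.   ]
```

View pics/l33.png

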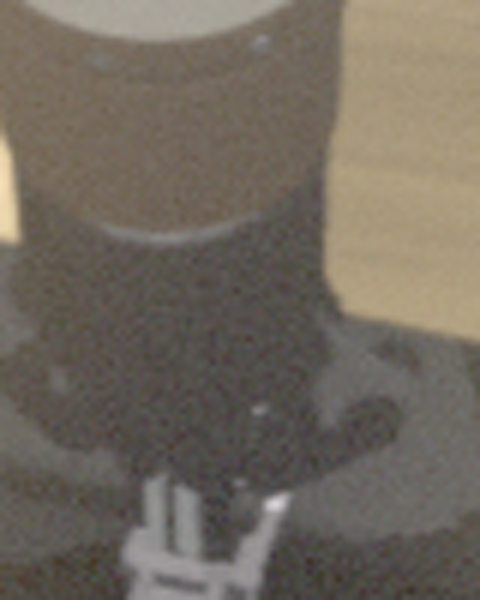

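>>> {"op": "jog_arm", "data": {"increments": [[-0.0022, 0, 0.002, 0], [-0.0043, 0, 0.004, 0], [-0.0066, 0, 0.006, 0], [-0.0088, 0, 0.0085, 0], [-0.0088, 0, 0.0085, 0]]}}

```text
clock: 32.65
position: [616.9, 16.5, 226.0]
ee_rot: [0.046, 0.999, -0.002, -0.012]
contact_force: [0.1, -0.0, 4.3]
gripper_width: 0.1
```

```bash
python3 -c "
from look import *
st();
cgo([corner(L) for L in (.65,.5,.4,.3,.2,.1)])"
```

```text
t 32.65 case pos [ 45.55  -0.32 225.95] f case [ 0.14 -0.02  4.27] w 0.1 j [ 0.29  0.4  -0.03 -0.   -1.17 -1.95]
[44.0, 0.0, 225.6] -> [0.0015, 0.0003, 0.0004]
[47.7, 0.0, 220.8] -> [-0.0022, 0.0004, 0.0051]
[49.7, 0.0, 217.3] -> [-0.0043, 0.0004, 0.0085]
[51.3, 0.0, 213.7] -> [-0.0061, 0.0004, 0.0121]
[52.6, 0.0, 209.9] -> [-0.0074, 0.0004, 0.0159]
[53.5, 0.0, 206.0] -> [-0.0084, 0.0004, 0.0198]
tilt [-0.024 -0.003 -1.   ]
```

>>> {"op": "jog_arm", "data": {"increments": [[-0.001, 0, 0.002, 0], [-0.0022, 0, 0.0045, 0], [-0.003, 0, 0.0065, 0], [-0.004, 0, 0.0085, 0], [-0.004, 0, 0.0085, 0]]}}

```text
clock: 33.28
position: [620.8, 16.1, 216.8]
ee_rot: [0.046, 0.999, -0.002, -0.012]
contact_force: [0.5, -1.5, 1.7]
gripper_width: -0.2
```

```bash
python3 -c "
from look import *
st();lookt('t34.png',box=(290,190,370,310),sc=5)
cgo([corner(L) for L in (.4,.3,.2,.1,0)])"
```

```text
t 33.27 case pos [ 49.39  -0.33 216.77] f case [ 0.65 -1.46  1.65] w -0.2 j [ 0.28  0.41 -0.03 -0.   -1.15 -1.94]
[49.7, 0.0, 217.3] -> [-0.0008, 0.0004, -0.0008]
[51.3, 0.0, 213.7] -> [-0.0025, 0.0004, 0.0028]
[52.6, 0.0, 209.9] -> [-0.0039, 0.0004, 0.0066]
[53.5, 0.0, 206.0] -> [-0.0049, 0.0005, 0.0105]
[54.0, 0.0, 202.0] -> [-0.0055, 0.0005, 0.0144]
tilt [-0.025 -0.003 -1.   ]
```

View pics/t34.png

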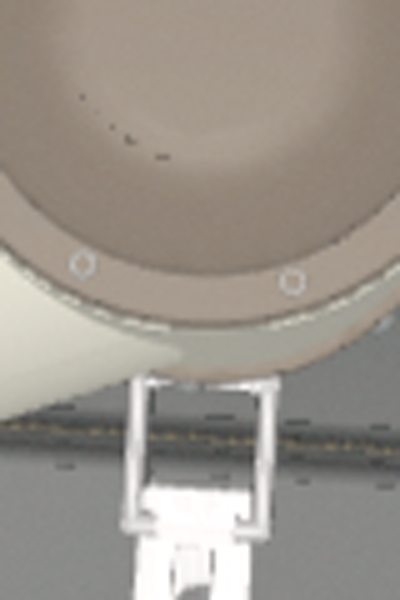

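>>> {"op": "jog_arm", "data": {"increments": [[-0.0015, 0, 0.002, 0], [-0.0025, 0, 0.004, 0], [-0.0035, 0, 0.006, 0], [-0.004, 0, 0.008, 0], [-0.004, 0, 0.008, 0]]}}

```text
clock: 34.05
position: [623.6, 15.6, 207.7]
ee_rot: [0.046, 0.999, -0.002, -0.013]
contact_force: [-0.0, -0.7, 0.1]
gripper_width: 0.0
```

```bash
python3 -c "
from look import *
st()
cgo([corner(L) for L in (.15,.1,0,-.05)])"
```

```text
t 34.05 case pos [ 52.24  -0.59 207.68] f case [ 0.05 -0.71  0.08] w 0.0 j [ 0.28  0.42 -0.03 -0.   -1.14 -1.94]
[53.1, 0.0, 207.9] -> [-0.0008, 0.0006, -0.0003]
[53.5, 0.0, 206.0] -> [-0.0013, 0.0006, 0.0017]
[54.0, 0.0, 202.0] -> [-0.0019, 0.0006, 0.0056]
[54.1, 0.0, 200.0] -> [-0.0021, 0.0006, 0.0076]
tilt [-0.027 -0.003 -1.   ]
```

>>> {"op": "jog_arm", "data": {"increments": [[0.001, 0.0005, 0.001, 0], [0.001, 0.0005, 0.0025, 0], [0.001, 0.0005, 0.004, 0], [0.001, 0.0005, 0.004, 0]]}}

```text
clock: 34.55
position: [622.4, 16.2, 203.6]
ee_rot: [0.046, 0.999, -0.002, -0.014]
contact_force: [0.3, 0.3, 0.6]
gripper_width: 0.1
```

```bash
python3 -c "
from look import *
st();lookt('t35.png',box=(215,195,450,360),sc=3.3);look('l35.png',[],box=(270,130,400,240),sc=6,n=1)"
```

```text
t 34.55 case pos [ 5.1050e+01 -1.2000e-01  2.0356e+02] f case [0.31 0.35 0.56] w 0.1 j [ 0.28  0.43 -0.04 -0.   -1.13 -1.94]
```

View pics/t35.png

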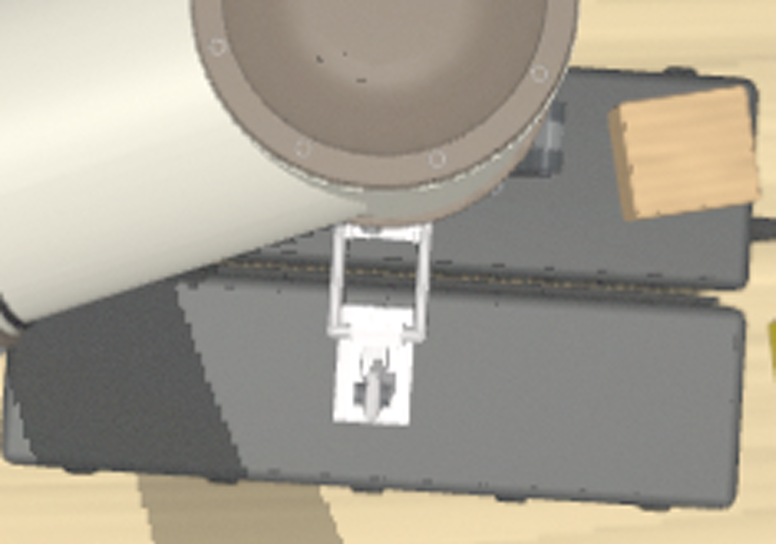

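View pics/l35.png

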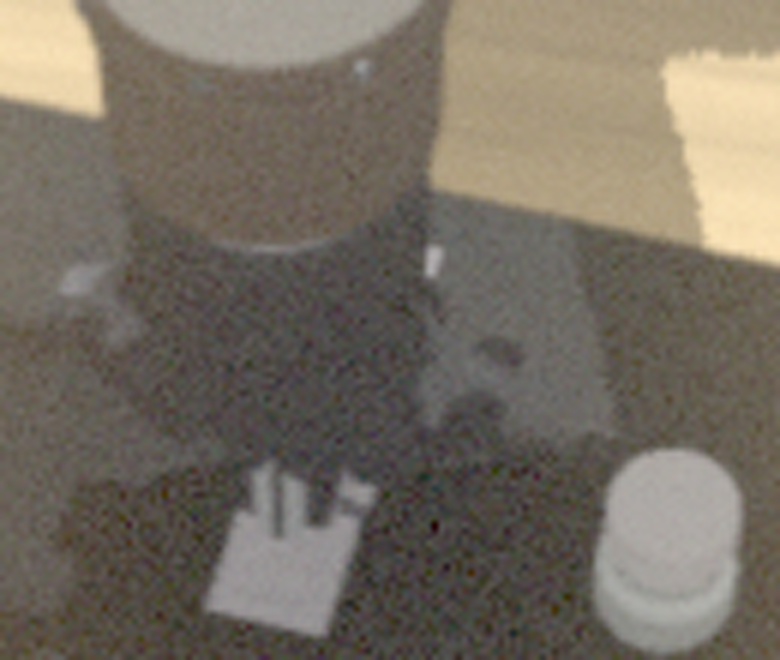

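>>> {"op": "jog_arm", "data": {"increments": [[0, 0, 0.001, 0], [0, 0, 0.002, 0], [0, 0, 0.003, 0], [0, 0, 0.003, 0]]}}

```text
clock: 35.25
position: [622.6, 16.2, 201.5]
ee_rot: [0.046, 0.999, -0.002, -0.013]
contact_force: [-1.2, -0.1, 4.0]
gripper_width: -0.1
```

```bash
python3 -c "
from go import *
st()"
```

```text
t 35.25 case pos [ 5.117e+01 -9.000e-02  2.015e+02] f case [-1.17 -0.23  3.95] w -0.1 j [ 0.28  0.43 -0.04 -0.   -1.12 -1.94]
```

>>> {"op": "jog_arm", "data": {"increments": [[0, 0, 0.0015, 0], [0, 0, 0.0022, 0], [0, 0, 0.0022, 0]]}}

```text
clock: 35.62
position: [622.6, 16.2, 201.3]
ee_rot: [0.045, 0.999, -0.002, -0.012]
contact_force: [-3.4, 0.3, 9.2]
gripper_width: -0.1
```

```bash
python3 -c "
from go import *
st()"
```

```text
t 35.62 case pos [ 5.1200e+01 -1.0000e-01  2.0135e+02] f case [-3.43  0.    9.21] w -0.1 j [ 0.28  0.43 -0.05 -0.   -1.12 -1.94]
```

>>> {"op": "jog_arm", "data": {"increments": [[0.0003, 0, 0.0025, 0], [0.0005, 0, 0.0031, 0], [0.0005, 0, 0.0031, 0]]}}

```text
clock: 36.0
position: [622.5, 16.2, 201.3]
ee_rot: [0.045, 0.999, -0.003, -0.011]
contact_force: [-3.3, 0.1, 11.6]
gripper_width: 0.1
```

```bash
python3 -c "
from go import *
st()"
```

```text
t 36.0 case pos [ 5.1120e+01 -1.0000e-01  2.0128e+02] f case [-3.26 -0.15 11.55] w 0.1 j [ 0.28  0.43 -0.05 -0.   -1.12 -1.94]
```

Now at 11.6 N. I'll bring it to about 14 N and hold for over a second.

>>> {"op": "jog_arm", "data": {"increments": [[0.0002, 0, 0.0035, 0], [0.0002, 0, 0.0037, 0], [0.0002, 0, 0.0037, 0], [0.0002, 0, 0.0037, 0], [0.0002, 0, 0.0037, 0], [0.0002, 0, 0.0037, 0], [0.0002, 0, 0.0037, 0], [0.0002, 0, 0.0037, 0], [0.0002, 0, 0.0037, 0], [0.0002, 0, 0.0037, 0]]}}

```text
clock: 37.25
position: [622.5, 16.2, 201.2]
ee_rot: [0.044, 0.999, -0.003, -0.009]
contact_force: [-5.5, 1.9, 14.3]
gripper_width: -0.0
```

```bash
python3 -c "
from go import *
st()"
```

```text
t 37.25 case pos [ 5.113e+01 -1.100e-01  2.012e+02] f case [-5.69  1.42 14.3 ] w -0.0 j [ 0.29  0.42 -0.05 -0.   -1.11 -1.94]
```

>>> {"op": "jog_arm", "data": {"increments": [[0.0002, 0, 0.0037, 0], [0.0002, 0, 0.0037, 0], [0.0002, 0, 0.0037, 0], [0.0002, 0, 0.0037, 0], [0.0002, 0, 0.0037, 0]]}}

```text
clock: 37.88
position: [622.5, 16.2, 201.2]
ee_rot: [0.044, 0.999, -0.003, -0.008]
contact_force: [-5.1, 2.1, 14.3]
gripper_width: 0.2
```

```bash
python3 -c "
from go import *
st()"
```

```text
t 37.88 case pos [ 5.1090e+01 -1.0000e-01  2.0122e+02] f case [-5.29  1.64 14.31] w 0.2 j [ 0.29  0.42 -0.05  0.   -1.11 -1.94]
```

Held at 14.3 N for about 1.8 s. Lifting off and backing away.

>>> {"op": "jog_arm", "data": {"increments": [[0, 0, -0.001, 0], [0, 0, -0.01, 0], [0, 0, -0.05, 0], [0, 0, -0.09, 0], [0.05, 0, -0.1, 0], [0.11, 0, -0.1, 0], [0.17, 0, -0.1, 0], [0.22, 0, -0.1, 0], [0.22, 0, -0.1, 0]]}}

```text
clock: 39.0
position: [402.3, 35.6, 305.3]
ee_rot: [0.043, 0.999, -0.002, -0.007]
contact_force: [0.1, 0.0, 0.2]
gripper_width: -0.1
```

```bash
python3 -c "
from look import *
st();lookt('t36.png',box=(215,195,450,360),sc=3.3);look('l36.png',[],box=(240,130,400,250),sc=5,n=2)"
```

```text
t 39.0 case pos [-1.6992e+02 -1.0000e-01  3.0535e+02] f case [0.07 0.04 0.2 ] w -0.1 j [ 0.49 -0.04 -0.37 -0.   -1.25 -2.15]
```

View pics/t36.png

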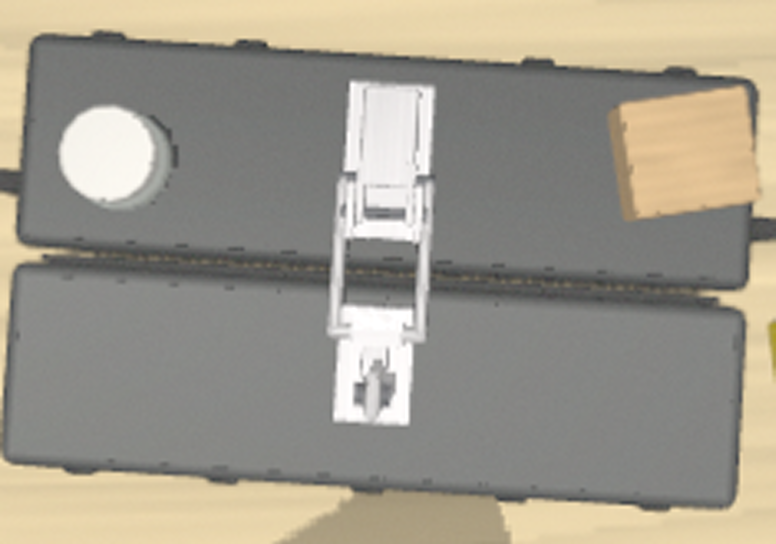

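View pics/l36.png

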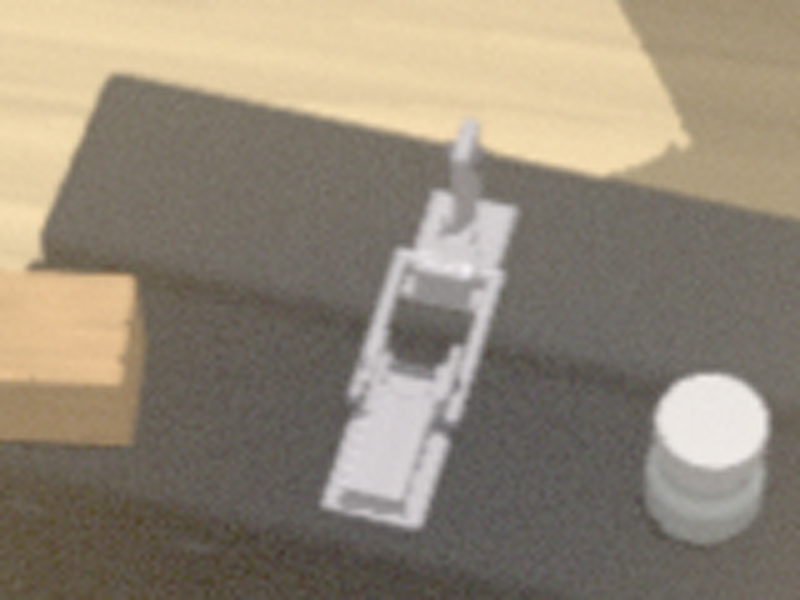

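The lever lies flat over its plate (top crop 390,130) and the bar is under the lip (375,325). The seam is narrow, and the jar (110,155) and the carton (685,150) stand where they were. Handing in.

```bash
python3 -c "
from bench import *
s=read_state();print(s['clock'],s['contact_force'].round(2));print(job_done())"
```

```text
39.25 [-0.56 -1.09  0.19]
the job is handed in; nothing more can be done
None
```

The case is latched and the job was handed in at 39 s. I pinched the tab's boss, took the bar down outside the lip and in under it, let go of the tab, then swung the lever over with the shut fingers until it snapped past dead centre. I then pressed it onto its rest and backed away.

**Last checks:**
- **Hook:** a lift test on the bar was stopped by the lip at about 9 N. The top view also shows the lip covering the bar.
- **Lever and lid:** the lever lies flat, at about 0 rad by touch height, and the seam looks closed by eye. I did not measure the final lid angle.
- **Press:** the downward push was 14.3 N at both readings I took, 0.6 s apart. It was commanded steady for about 1.8 s, with 5 to 6 N sideways.
- **Carton and jar:** both stand where they were, and the robot was touching nothing at the end.

**What went wrong on the way:**
- **Touch on the lip:** on the first descent the bar came down on top of the lip with 24 N before I backed off, so the hooking was not entirely free of force. The boss had shifted in the pads, so the dead reckoning was off.
- **Drawing the bar in:** I met up to about 14 N, first with the bar pressed on the base plate and then from friction at the lever's stop. I let go of the tab once to look and regrasp.
- **Case position:** my first estimate was about 2 mm off in x, and I corrected it from the two camera views.

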